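Fit the brake shoe and set the flywheel brake four clicks

ROBOT

A 6-joint arm with a two-finger parallel gripper is mounted at the origin on the work surface. World frame = base frame: x ahead of the robot, y to its left, z up, the work surface at z = 0. Lengths are in m, angles in degrees, forces in N, time in s.
With the tool pointing down it reaches from about 0.4 to 0.825 m from the base axis. Payload 7 kg.
Tool frame: the origin (TCP) lies on the centre line of the jaws, within the pads' length; the fingertips stand 11 mm ahead of it and the grasp point (between the pads) lies 8 mm behind it; z points along the fingers, y is the line along which they close (so a half turn about z gives the same grasp; the last joint's range is limited). The gripper opens to 88 mm and grips with 3 to 60 N. Pads are 19 mm wide; open, the fingers measure 130 mm over their backs; the gripper's body (78 mm by 193 mm) begins 47 mm behind the grasp point.
Start: joints at [93.283, 20.546, 0.682, 0, -70.136, -16.507], TCP at [0.154, 0.657, 0.238] pointing down, gripper open.
Joint ranges: [-176.03, 176.03], [-82.01, 121.73], [-58.28, 71.71], [-173.87, 95.51], [-174.79, -0.11], [-173.66, 173.66]. Speed limits (degrees/s): [136.94, 136.94, 172.46, 180, 180, 180].

INTERFACE

Orientations are given as [roll, pitch, yaw] about the fixed x, y, z axes, in that order (R = Rz(yaw) Ry(pitch) Rx(roll)).
In Python, from plant import r, capture, camera_model, job gives the robot as it stands.
- The arm moves only by the tool drive_tool, never from a script. Its argument "increments" is a list that holds one entry, the list of rows, each a list of 5 numbers: the gripper's target within -1 to 1 (fully open at 1, half-way at 0, shut at -1), then the shift along the tool's x, y, z scaled (see below), then the turn about the tool's z scaled (see below). In form: [[[gripper, tx, ty, tz, roll], ...]]. A call has 1 to 5 rows; each row is the pose to reach, as a shift and turn from the pose commanded when the call began, along the tool's axes at that moment, turning the shorter way round; what a row does not reach only later rows make up. The controller multiplies each number of a shift by 120 mm and each number of a turn by 360 degrees. A row lasts 1/8 s, in which the tool goes at most 62.5 mm and 10.7 degrees, less where a joint would pass 70% of its speed; a pose out of reach is approached as far as the arm can. A call with a number of a shift or a turn outside -1 to 1 is refused whole. A call with a gripper value outside its range is refused whole. The fingers move at their own pace and stop on an object; "squeeze" is the grip in N (left out, the last holds). Time passes only in rows, so rows that repeat a pose let the fingers close. It gives the time, the measured TCP pose, the force, the opening and the grip force at its end, in the units of the state.
- r.get_state(): the state, without advancing time (a new reading comes with each control period).
- capture(name): name is "scene" or "top" or "wrist"; returns the picture (400x640x3 uint8, red, green, blue); there is no depth.
- camera_model(name): a dict with "camera_matrix" (3x3 intrinsics, pixels), "rvec" (rotation vector, rad) and "tvec" (3), from world to camera coordinates, as OpenCV has them. Camera axes: x right, y down, z forward; pixel columns grow to the right and rows downward; lengths in m; the calibration is good to about 2 mm. A picture is of the moment at which its call begins: read the wrist's pose just before it. camera_model takes no time and is no camera call; for the wrist camera it gives the pose at the moment of the call.
- job.close_job(): hands the job in; it is judged then, once.
The state is a dict: "time_s": time; "joints": joint angles; "qd": joint speeds; "joint_torque": joint torques, N m; "tcp_pos": TCP position; "eef_rot": TCP orientation; "contact_force": force on the tool from outside, world axes, zero at the start; "moment": the same for the moment, N m; "gripper_width": finger opening in m; "gripper_force": force on a finger pad.
Only numpy, scipy, OpenCV 4.12 (cv2) and the standard library are available. Lean on these libraries where they do the work, as an engineer would, in place of code of your own. Each camera call takes 0.05 s, during which the arm holds its last target. There are 200 camera calls.

TASK

Fit the loose brake shoe in the empty blue shoe holder at the flywheel's rim: with the brake off, lower the shoe upright into the holder's slot, lining towards the wheel, until it sits fully home and square on the slot's floor, and let go of it. Then pull the red-handled brake lever back, away from the wheel, by exactly four clicks from off and no further (the ratchet does not come back), so that the shoe presses on the wheel, and finish with the hand still on the red grip, holding the lever steady at the fourth click. Leave the grease tin, the spanner and the spare bearing where they are.

Things in the scene. Friction and masses are not known exactly. Their poses are not given: they have to be found in the camera images.
- shoe_center (a point): Centre of the loose brake shoe's steel back plate, 50 mm above its foot; the shoe stands upright on the bench. Plate 10 mm thick (own x) x 54 wide (y) x 100 tall (z). On its +x side the red-brown lining, 18 thick x 38 wide x 65 tall from the foot up, so the plate's top 35 mm is bare: hold the plate there, across its 54 mm width. 0.25 to 0.42 kg.
- holder_floor (a point): Centre of the slot floor in the blue shoe holder, 95 mm above the bench; x to the wheel, y along the axle, z up. Open-topped slot for the back plate: 13.4 mm (x) x 57.4 (y), 33 deep, flared lead-in up to 42 above the floor; walls reach 14 mm past its y ends; the lining stands out through its open front. Seated, shoe_center is 50 mm above this point, axes alike. Its back wall is stiffly sprung.
- flywheel: Steel flywheel, 260 mm diameter, 30 thick; origin at its centre on the axle, 120 mm above the bench, y along the axle. With the brake off its rim is 9 mm from the lining of a seated shoe. The lever slides the shoe holder towards it, 20 mm per rad; the shoe meets the rim between the third and fourth click, then the spring behind it yields.
- grip_center (a point): Centre of the brake lever's red flat-sided hand grip, 26 mm across (own y) x 30 deep (x) x 78 long (z); own z runs up the lever to its hand end, 38 mm beyond this point. The pivot is 190 mm from here along own -z; its axis is own y (level, along the axle). Off, the lever leans 28 degrees from upright to the wheel; it is pulled back, away from the wheel.
- brake_lever (a joint): Brake lever angle, rad: 0 off, growing as it is pulled back towards the robot; starts off (0 to 0.06, free play). The ratchet clicks every 0.14: the pawl drops into notch n at about 0.14*n - 0.02, then the lever cannot come back below 0.14*n (0.56 for the fourth); the fifth click falls at 0.68. Pull at the grip 3 to 8 N, highest just before a click, easing at it.
- brake_shoe: The same brake shoe as a body; origin at the centre of its foot, 9 mm in +x from the middle of the back plate; axes as shoe_center.
- grease_tin: Round steel grease tin with a yellow label, 70 mm diameter, 60 tall, standing; origin at its foot. Leave alone.
- spanner: Steel spanner about 190 mm long, lying on the bench. Leave alone.
- spare_bearing: Spare ball bearing, 62 mm outer diameter, 18 high, lying flat; origin at the centre of its underside. Leave alone.
Things that resemble listed ones, but are neither listed nor needed, are in the scene too. What is shaped like the brake_shoe but pink or yellow is not meant.

How it is judged:
By the outcome, as a careful person would: the job done as asked, in the order asked, and still so for the second after the job is handed in, while the arm keeps its last pose, push and grip.
It also fails if it takes over 72 s, if anything falls off the work surface, if the arm or the gripper's body presses on something with over 40 N, if the wrist force passes 120 N, or if a joint passes its speed limit or range.

## Working session

There is one attempt and no reset: what is moved stays moved. The work goes in short steps, Python scripts to look and compute and a tool call to move; the robot and the scene stay as the last step left them, time stands still between calls to the robot, and variables do not carry over. Pictures are saved under pics/ and viewed, at most 10 in all, crops included, and the job is handed in when it is done.

Besides the shell and the picture viewer there is one more tool, called after ">>>" as a command line: name --argument value ..., lists and objects as JSON in quotes. drive_tool: Moves the arm, as the interface text tells. Its arguments: {"type":"object","properties":{"increments":{"type":"array"},"squeeze":{"type":"number"}},"required":["increments"]}

```bash
mkdir -p pics; ls
python3 - <<'E'
from plant import r,capture,camera_model
import cv2
s=r.get_state();print({k:s[k] for k in('time_s','tcp_pos','eef_rot','gripper_width','contact_force')})
for n in('scene','top'):
    cv2.imwrite(f'pics/{n}0.png',capture(n)[:,:,::-1]);m=camera_model(n);print(n,m)
E
```

```text
pics
{'time_s': 0.0, 'tcp_pos': array([0.15429819, 0.65660586, 0.23657762]), 'eef_rot': array([ 1.79898686e+02, -8.61784843e-03, -1.32283375e+01]), 'gripper_width': 0.08773688948861341, 'contact_force': array([ 0.01869399,  0.20843363, -0.746517  ])}
scene {'camera_matrix': array([[427.28964277,   0.        , 311.66125511],
       [  0.        , 427.28964277, 203.55486463],
       [  0.        ,   0.        ,   1.        ]]), 'rvec': array([ 1.70233625,  1.64201625, -0.83307512]), 'tvec': array([-0.04434415, -0.19349973,  1.71483185])}
top {'camera_matrix': array([[399.18832875,   0.        , 315.69873402],
       [  0.        , 399.18832875, 202.82475109],
       [  0.        ,   0.        ,   1.        ]]), 'rvec': array([ 2.14242662, -2.17446675,  0.14505874]), 'tvec': array([0.05245533, 0.601237  , 1.41151682])}
```

View pics/scene0.png

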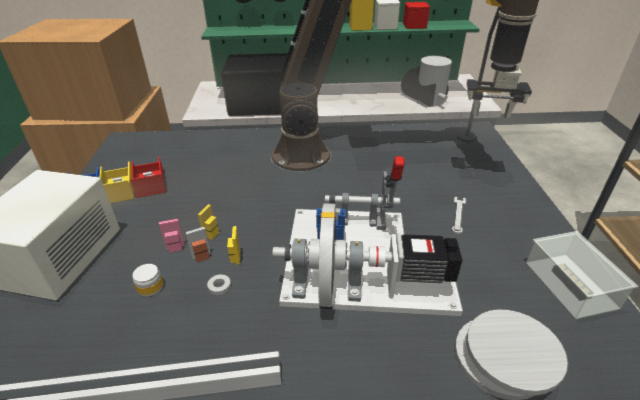

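View pics/top0.png

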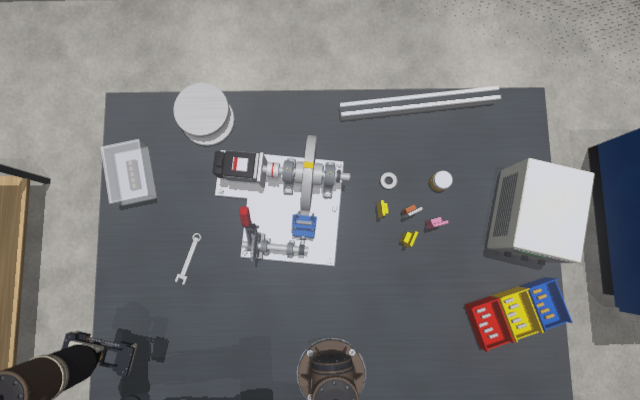

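The top view shows the shoe (grey plate, red lining) near (412,210), the holder at (304,225) and the red grip at (245,216). The scene view has the shoe at (199,245) and the grip at (398,168). I'll enlarge these areas.

```bash
cat > h.py <<'E'
import numpy as np,cv2
from plant import r,capture,camera_model
def cam(m):
    return np.array(m['camera_matrix']),cv2.Rodrigues(np.array(m['rvec']))[0],np.array(m['tvec']).ravel()
def ray(m,uv):
    K,R,t=cam(m);d=R.T@np.linalg.solve(K,[uv[0],uv[1],1]);return -R.T@t,d
def onz(m,uv,z):
    c,d=ray(m,uv);return c+d*(z-c[2])/d[2]
def proj(m,P):
    return cv2.projectPoints(np.array(P,float).reshape(-1,3),np.array(m['rvec']),np.array(m['tvec']),np.array(m['camera_matrix']),None)[0].reshape(-1,2)
def crop(im,x,y,w,h,s):
    return cv2.resize(im[y:y+h,x:x+w],None,fx=s,fy=s,interpolation=cv2.INTER_CUBIC)
E
python3 - <<'E'
from h import *
t=cv2.imread('pics/top0.png');s=cv2.imread('pics/scene0.png')
a=np.hstack([crop(t,390,195,40,30,10),crop(t,285,205,40,30,10)])
b=np.hstack([crop(t,235,200,40,30,10),crop(s,175,220,40,30,10)])
cv2.imwrite('pics/c1.png',np.vstack([a,b]))
m=camera_model('top')
for n,uv,z in(('shoe',(416,209),.1),('holder',(304,225),.13),('grip',(245,216),.25),('wheel',(309,165),.25)):print(n,onz(m,uv,z))
E
```

```text
shoe [ 0.56736008 -0.3041004   0.1       ]
holder [0.51529567 0.0848544  0.13      ]
grip [0.53702343 0.26355588 0.25      ]
wheel [0.69463456 0.06431065 0.25      ]
```

View pics/c1.png

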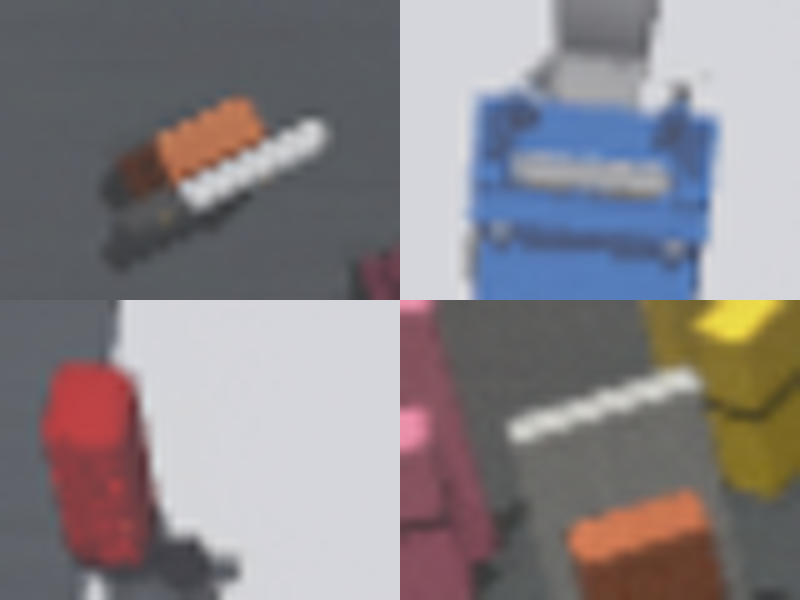

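Run:
```python
from h import *
m=camera_model('top')
T=lambda x,y,ox,oy,z:onz(m,(ox+x/10-.5,oy+y/10-.5),z)
a,b=T(188,195,390,195,.1),T(318,132,390,195,.1);print('shoe',(a+b)/2,a-b,np.linalg.norm(a-b),np.degrees(np.arctan2((a-b)[1],(a-b)[0]))-90)
ms=camera_model('scene');c,d=[onz(ms,(175+x/10-.5,220+y/10-.5),.1) for x,y in((518,432),(692,380))];print('scene',(c+d)/2,c-d)
a,b=T(480,395-300,285-40,205,.137),T(718,120,285-40,205,.137);print('holder front',a,b,np.degrees(np.arctan2((a-b)[1],(a-b)[0]))-90)
print('slot',T(590,173,245,205,.095))
# wheel rim top centre-line in top view ends
print(T(90,400-300,235,200,.27))
w=camera_model('wrist');s=r.get_state();K,R,t=cam(w);print('wristcam',-R.T@t,R[2],s['tcp_pos'],K[0,0])
```

```text
shoe [ 0.56097344 -0.29964872  0.1       ] [-0.02132359  0.04622533  0.        ] 0.050906548233793016 24.763716208592072
scene [ 0.68383079 -0.1707236   0.1       ] [ 0.01699472 -0.04313237  0.        ]
holder front [0.5524604  0.12300793 0.137     ] [0.54282923 0.04295444 0.137     ] -6.860239632543951
slot [0.5289694  0.08725116 0.095     ]
[0.55496339 0.26484068 0.27      ]
wristcam [0.22389213 0.64102492 0.38447167] [-0.25763651  0.0584285  -0.96447371] [0.15433861 0.65668096 0.23671224] 321.7795426417054
```

>>> drive_tool --increments '[[[1,0.93,0.82,-0.38,0],[1,0.93,0.82,-0.38,0],[1,0.93,0.82,-0.38,0]]]'

```text
time_s: 0.48
tcp_pos: [0.2418, 0.5338, 0.2843]
eef_rot: [-179.9, -0.0, -13.3]
contact_force: [-0.0, 0.9, -0.6]
gripper_width: 0.0873
gripper_force: 0.0
```

>>> drive_tool --increments '[[[1,0.93,0.82,-0.38,0],[1,0.93,0.82,-0.38,0],[1,0.93,0.82,-0.38,0]]]'

```text
time_s: 0.85
tcp_pos: [0.3279, 0.4125, 0.3299]
eef_rot: [-179.9, -0.0, -13.3]
contact_force: [-0.2, 1.6, -0.0]
gripper_width: 0.0878
gripper_force: 0.0
```

>>> drive_tool --increments '[[[1,0.93,0.82,-0.38,0],[1,0.93,0.82,-0.38,0],[1,0.93,0.82,-0.38,0]]]'

```text
time_s: 1.23
tcp_pos: [0.414, 0.2912, 0.3754]
eef_rot: [-179.9, -0.0, -13.3]
contact_force: [0.4, 0.6, -0.6]
gripper_width: 0.0879
gripper_force: 0.0
```

>>> drive_tool --increments '[[[1,0.93,0.82,-0.38,-0.0175],[1,0.93,0.82,-0.38,-0.0175],[1,0.93,0.82,-0.38,-0.0175],[1,0.93,0.82,-0.38,-0.0175]]]'

```text
time_s: 1.72
tcp_pos: [0.5001, 0.1704, 0.4201]
eef_rot: [-180.0, -0.0, -7.1]
contact_force: [0.0, 1.1, -0.7]
gripper_width: 0.0877
gripper_force: 0.0
```

Exact. Now look at the holder and lever.

Run:
```python
from h import *
import pickle
m=camera_model('wrist');im=capture('wrist')[:,:,::-1];cv2.imwrite('pics/w1.png',im);pickle.dump(m,open('w1.pkl','wb'))
print(proj(m,[[.529,.087,.095],[.55,.123,.137],[.543,.043,.137],[.537,.263,.25]]))
```

```text
[[373.21686428 138.35285249]
 [349.73366671 127.80351989]
 [411.41678625 125.48652685]
 [221.11573419 163.43445942]]
```

View pics/w1.png

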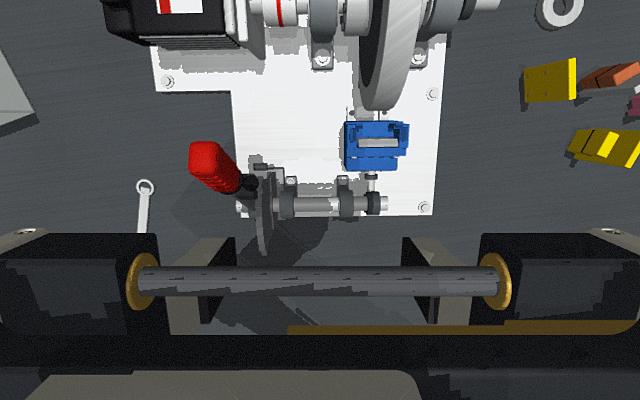

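The wrist view shows the holder at (375,145) and the red grip at (212,166). I'll enlarge both to measure them.

Run:
```python
from h import *
im=cv2.imread('pics/w1.png')
cv2.imwrite('pics/c2.png',np.hstack([crop(im,338,110,80,100,6),cv2.copyMakeBorder(crop(im,185,135,80,100,4),0,200,0,0,0)]))
```

```text
(no output)
```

View pics/c2.png

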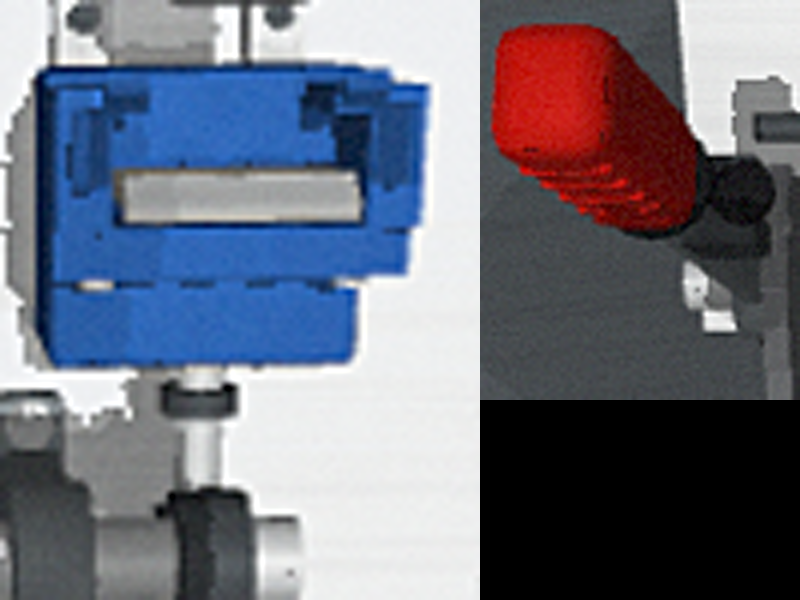

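>>> drive_tool --increments '[[[1,-0.245,0.73,0.83,0],[1,-0.245,0.73,0.83,0],[1,-0.245,0.73,0.83,0],[1,-0.245,0.73,0.83,0]]]'

```text
time_s: 2.28
tcp_pos: [0.4591, 0.0888, 0.3206]
eef_rot: [180.0, -0.0, -6.9]
contact_force: [-0.2, 0.4, 1.9]
gripper_width: 0.0877
gripper_force: 0.0
```

Run:
```python
from h import *
import pickle
print(r.get_state()['tcp_pos'])
m=camera_model('wrist');im=capture('wrist')[:,:,::-1];cv2.imwrite('pics/w2.png',im);pickle.dump(m,open('w2.pkl','wb'))
u=proj(m,[[.529,.087,.095],[.537,.263,.25]]);print(u,-cam(m)[1].T@cam(m)[2])
x,y=int(u[0][0])-50,int(u[0][1])-45
x,y=max(x,0),max(y,0);print(x,y)
cv2.imwrite('pics/c3.png',crop(im,x,y,100,100,6))
```

```text
[0.45910295 0.08880662 0.32059098]
[[312.52299265 116.77536227]
 [ 45.07447813 138.37212904]] [0.52996323 0.08067491 0.46833859]
262 71
```

View pics/c3.png

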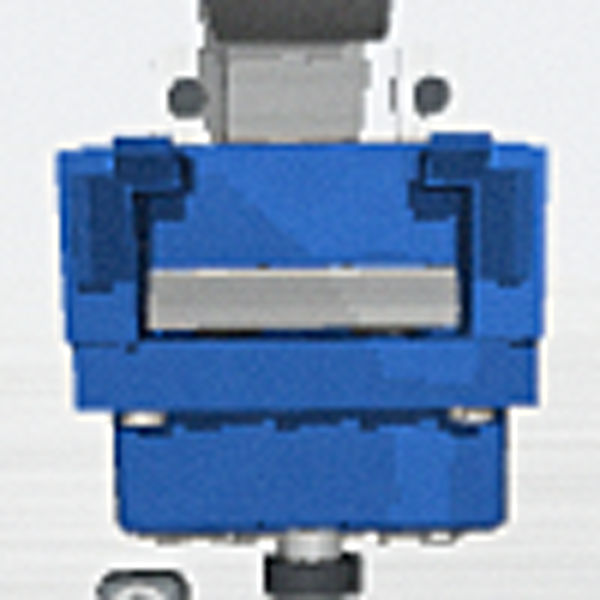

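Run:
```python
from h import *
import pickle
m=pickle.load(open('w2.pkl','rb'))
P=lambda x,y,z:onz(m,(262+(x+.5)/6-.5,71+(y+.5)/6-.5),z)
c=[P(x,y,.095) for x,y in((152,268),(460,265),(462,330),(147,333))]
for q in c:print(q)
print('back edge incl dark',P(305,338,.095),'front',P(305,267,.095))
d=c[0]-c[1];print(np.degrees(np.arctan2(d[1],d[0]))-90,np.mean(c,0),np.linalg.norm(d))
# candidates heights for outer top edges
for z in(.128,.137):
  a,b=P(76,410,z),P(540,405,z);d=a-b;print(z,a,b,np.degrees(np.arctan2(d[1],d[0]))-90,np.linalg.norm(d))
  print(P(67,342,z),P(543,340,z))
# grip from top cam and wrist w1: triangulate hand end top face centre
w1=pickle.load(open('w1.pkl','rb'));t=camera_model('top')
r1=ray(w1,(185+(553-480)/4-.5,135+75/4-.5));r2=ray(t,(235+9.2-.5,200+10.3-.5))
def tri(a,b):
    A=np.stack([a[1],-b[1]],1);k=np.linalg.lstsq(A,b[0]-a[0],rcond=None)[0];p=a[0]+k[0]*a[1];q=b[0]+k[1]*b[1];return (p+q)/2,np.linalg.norm(p-q)
print('hand end',tri(r1,r2))
for z in(.27,.28,.29):print(r1[0]+r1[1]*(z-r1[0][2])/r1[1][2])
# wheel axle check: lining rim
```

```text
[0.53407462 0.11524022 0.095     ]
[0.52771655 0.05815509 0.095     ]
[0.51594775 0.05900448 0.095     ]
[0.52251563 0.11789091 0.095     ]
back edge incl dark [0.51803905 0.08849884 0.095     ] front [0.53082831 0.08689008 0.095     ]
-6.355331538000911 [0.52506364 0.08757268 0.095     ] 0.057438113569293896
0.128 [0.51180679 0.12871092 0.128     ] [0.50300056 0.04881669 0.128     ] -6.289954092831451 0.08037809856934662
[0.52333504 0.12845562 0.128     ] [0.51385646 0.04728723 0.128     ]
0.137 [0.51228692 0.12744065 0.137     ] [0.50371357 0.04965915 0.137     ] -6.289954092831422 0.07825255971588185
[0.52351032 0.12719209 0.137     ] [0.51428239 0.04817014 0.137     ]
hand end (array([0.55162371, 0.26002124, 0.29889462]), np.float64(0.0023251300384346915))
[0.55045558 0.27150782 0.27      ]
[0.55114194 0.26783167 0.28      ]
[0.5518283  0.26415552 0.29      ]
```

>>> drive_tool --increments '[[[1,0.191,0.852,0.104,0],[1,0.191,0.852,0.104,0]]]'

```text
time_s: 2.58
tcp_pos: [0.4711, -0.0157, 0.309]
eef_rot: [-180.0, -0.1, -6.8]
contact_force: [0.6, 0.2, 0.2]
gripper_width: 0.0874
gripper_force: 0.0
```

>>> drive_tool --increments '[[[1,0.191,0.852,0.104,0],[1,0.191,0.852,0.104,0]]]'

```text
time_s: 2.82
tcp_pos: [0.4818, -0.1212, 0.2964]
eef_rot: [-180.0, -0.1, -6.9]
contact_force: [0.0, 0.0, -0.6]
gripper_width: 0.0878
gripper_force: 0.0
```

>>> drive_tool --increments '[[[1,0.191,0.852,0.104,0],[1,0.191,0.852,0.104,0]]]'

```text
time_s: 3.08
tcp_pos: [0.4924, -0.226, 0.2837]
eef_rot: [180.0, -0.1, -6.9]
contact_force: [1.2, 0.4, 0.9]
gripper_width: 0.0878
gripper_force: 0.0
```

>>> drive_tool --increments '[[[1,0.191,0.852,0.104,-0.088],[1,0.191,0.852,0.104,-0.088],[1,0.191,0.852,0.104,-0.088],[1,0.191,0.852,0.104,-0.088],[1,0.191,0.852,0.104,-0.088]]]'

```text
time_s: 3.7
tcp_pos: [0.502, -0.328, 0.271]
eef_rot: [180.0, -0.0, 24.6]
contact_force: [-0.1, -0.0, 0.6]
gripper_width: 0.0878
gripper_force: 0.0
```

Run:
```python
from h import *
import pickle
s=r.get_state();print(s['tcp_pos'],s['eef_rot'],s['joints'])
m=camera_model('wrist');im=capture('wrist')[:,:,::-1];cv2.imwrite('pics/w3.png',im);pickle.dump(m,open('w3.pkl','wb'))
u=proj(m,[[.561,-.300,.1]]);print(u)
x,y=max(int(u[0][0])-65,0),max(int(u[0][1])-50,0);print(x,y)
cv2.imwrite('pics/c4.png',crop(im,x,y,130,100,6))
```

```text
[ 0.50204701 -0.32804574  0.27104107] [ 1.79955377e+02 -4.54086396e-02  2.46035665e+01] [-1.45056335e+01  1.23431832e+01 -6.33018370e+00  6.31558738e-03
 -7.12632506e+01  1.29107157e+02]
[[317.16909585 121.85954081]]
252 71
```

View pics/c4.png

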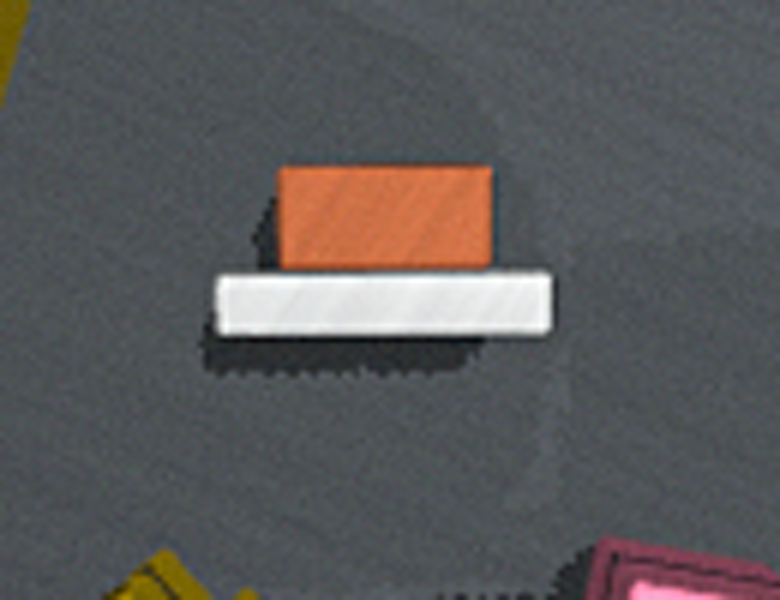

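The crop shows the plate's top face at (215–553, 272–335), square to the image axes, with the lining above it on the tool's +x side.

Run:
```python
from h import *
import pickle
m=pickle.load(open('w3.pkl','rb'))
P=lambda x,y,z:onz(m,(252+(x+.5)/6-.5,71+(y+.5)/6-.5),z)
c=P(384,303.5,.1);a,b=P(215,304,.1),P(553,303,.1);d=a-b
print(c,np.linalg.norm(d),np.degrees(np.arctan2(d[1],d[0]))-90)
s=r.get_state();v=c-s['tcp_pos'];y=np.radians(s['eef_rot'][2])
print('tool',v[0]*np.cos(y)+v[1]*np.sin(y),v[0]*np.sin(y)-v[1]*np.cos(y),s['tcp_pos'][2]-.075)
```

```text
[ 0.56095282 -0.29834746  0.1       ] 0.05409397103586056 24.767804930253575
tool 0.06608609616439273 -0.002267771875208286 0.1960696115789835
```

>>> drive_tool --increments '[[[1,0.551,-0.019,0.4,0],[1,0.551,-0.019,0.8,0],[1,0.551,-0.019,0.8,0]]]'

```text
time_s: 4.12
tcp_pos: [0.5585, -0.2966, 0.1699]
eef_rot: [-179.7, 0.3, 24.7]
contact_force: [-0.8, 0.7, -0.2]
gripper_width: 0.0875
gripper_force: 0.0
```

>>> drive_tool --increments '[[[1,0,0,0.3,0],[1,0,0,0.6,0],[1,0,0,0.83,0],[1,0,0,0.83,0]]]'

```text
time_s: 4.62
tcp_pos: [0.5597, -0.2988, 0.0752]
eef_rot: [-180.0, 0.1, 24.7]
contact_force: [-0.2, -1.1, 0.2]
gripper_width: 0.0875
gripper_force: 0.0
```

>>> drive_tool --increments '[[[-1,0,0,0,0],[-1,0,0,0,0],[-1,0,0,0,0],[-1,0,0,0,0],[-1,0,0,0,0]]]' --squeeze 40

```text
time_s: 5.25
tcp_pos: [0.5602, -0.2989, 0.0754]
eef_rot: [180.0, -0.0, 24.8]
contact_force: [-1.1, 1.9, 4.6]
gripper_width: 0.0537
gripper_force: 40.0
```

>>> drive_tool --increments '[[[-1,0,0,-0.15,0],[-1,0,0,-0.45,0],[-1,0,0,-0.75,0],[-1,0,0,-1,0]]]'

```text
time_s: 5.75
tcp_pos: [0.5598, -0.2988, 0.1968]
eef_rot: [180.0, -0.0, 24.7]
contact_force: [0.8, 0.0, -4.9]
gripper_width: 0.0537
gripper_force: 40.0
```

>>> drive_tool --increments '[[[-1,0.09,-0.254,-0.042,0],[-1,0.179,-0.508,-0.083,0],[-1,0.269,-0.7625,-0.125,0]]]'

```text
time_s: 6.12
tcp_pos: [0.5503, -0.2014, 0.2104]
eef_rot: [-180.0, 0.0, 24.7]
contact_force: [0.4, 0.8, -4.4]
gripper_width: 0.0539
gripper_force: 40.0
```

>>> drive_tool --increments '[[[-1,0.09,-0.254,-0.042,0],[-1,0.179,-0.508,-0.083,0],[-1,0.269,-0.7625,-0.125,0]]]'

```text
time_s: 6.5
tcp_pos: [0.5413, -0.1047, 0.2254]
eef_rot: [-180.0, 0.0, 24.7]
contact_force: [0.7, 0.1, -4.0]
gripper_width: 0.0536
gripper_force: 40.0
```

>>> drive_tool --increments '[[[-1,0.09,-0.254,-0.042,0],[-1,0.179,-0.508,-0.083,0],[-1,0.269,-0.7625,-0.125,0]]]'

```text
time_s: 6.88
tcp_pos: [0.5323, -0.0081, 0.2405]
eef_rot: [-180.0, 0.0, 24.7]
contact_force: [0.5, -0.2, -4.3]
gripper_width: 0.0536
gripper_force: 40.0
```

>>> drive_tool --increments '[[[-1,0.09,-0.254,-0.042,0.02],[-1,0.179,-0.508,-0.083,0.045],[-1,0.269,-0.7625,-0.125,0.07],[-1,0.269,-0.7625,-0.125,0.0864],[-1,0.269,-0.7625,-0.125,0.0864]]]'

```text
time_s: 7.5
tcp_pos: [0.5235, 0.0878, 0.2552]
eef_rot: [180.0, 0.0, -6.3]
contact_force: [-0.1, -0.4, -3.4]
gripper_width: 0.0536
gripper_force: 40.0
```

Run:
```python
from h import *
import pickle
s=r.get_state();print(s['time_s'],s['tcp_pos'],s['eef_rot'],s['joints'],s['contact_force'],s['gripper_width'])
m=camera_model('wrist');im=capture('wrist')[:,:,::-1];cv2.imwrite('pics/w4.png',im);pickle.dump(m,open('w4.pkl','wb'))
tp=s['tcp_pos'];u=proj(m,[tp+[0,0,.025]]);print('plate top px',u)
x,y=max(int(u[0][0])-65,0),min(max(int(u[0][1])-70,0),300);print(x,y)
cv2.imwrite('pics/c5.png',crop(im,x,y,130,100,6))
```

```text
7.5 [0.52347913 0.08776078 0.25516943] [ 1.79999989e+02  2.69150182e-02 -6.26849566e+00] [ 3.06883231e+01  6.26321215e+00 -1.58537409e+01 -1.74549262e-02
 -6.79045619e+01  5.30497499e+01] [-0.11926582 -0.40632853 -3.39115384] 0.05362719477495168
plate top px [[319.1144354  288.63462988]]
254 218
```

View pics/c5.png

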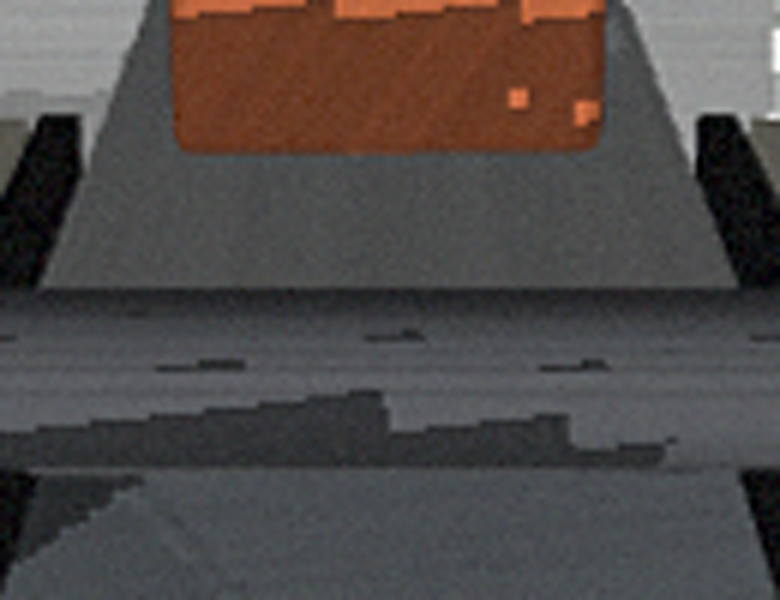

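>>> drive_tool --increments '[[[-1,0,0,0.12,0],[-1,0,0,0.24,0],[-1,0,0,0.34,0],[-1,0,0,0.34,0]]]'

```text
time_s: 8.05
tcp_pos: [0.5233, 0.087, 0.2125]
eef_rot: [179.9, 0.1, -6.4]
contact_force: [-0.6, -0.8, -4.2]
gripper_width: 0.0535
gripper_force: 40.0
```

>>> drive_tool --increments '[[[-1,0,0,0.025,0],[-1,0,0,0.05,0],[-1,0,0,0.05,0]]]'

```text
time_s: 8.43
tcp_pos: [0.5247, 0.0877, 0.2098]
eef_rot: [-180.0, -0.1, -6.3]
contact_force: [-3.1, -0.2, 5.2]
gripper_width: 0.0533
gripper_force: 40.0
```

>>> drive_tool --increments '[[[-1,0,0,0.025,0],[-1,0,0,0.05,0],[-1,0,0,0.05,0]]]'

```text
time_s: 8.8
tcp_pos: [0.5281, 0.0877, 0.2086]
eef_rot: [-179.9, -0.6, -6.2]
contact_force: [-3.5, -3.0, 28.3]
gripper_width: 0.0539
gripper_force: 40.0
```

>>> drive_tool --increments '[[[-1,0,0,-0.12,0],[-1,0,0,-0.12,0],[-1,0,0,-0.12,0]]]'

```text
time_s: 9.18
tcp_pos: [0.5235, 0.0875, 0.2157]
eef_rot: [180.0, 0.1, -6.4]
contact_force: [-0.2, 0.2, -4.0]
gripper_width: 0.0538
gripper_force: 40.0
```

Run:
```python
from h import *
import pickle
m=pickle.load(open('w2.pkl','rb'))
P=lambda x,y,z:onz(m,(262+(x+.5)/6-.5,71+(y+.5)/6-.5),z)
ax=np.array([np.cos(np.radians(-6.3)),np.sin(np.radians(-6.3)),0]);ay=np.array([-ax[1],ax[0],0])
o=np.array([.5245,.0875,0])
for n,x,y in(('lipL back',170,188),('lipR back',450,188),('lipfaceL bot',170,216),('lipR bot',430,216),('grey front',305,267),('grey back',305,332),('dark back',305,340),('lip front',305,142),('backwall back',305,408),('lipgapL',188,165),('lipgapR',418,165),('innerL',148,240),('innerR',460,240),('rim bottom',295,40)):
    print(n,*[(z,np.round([(P(x,y,z)-o)@ax*1e3,(P(x,y,z)-o)@ay*1e3],1)) for z in(.095,.12,.128,.137)])
im=cv2.imread('pics/w1.png')
t=camera_model('top')
```

```text
lipL back (0.095, array([20.7, 24.8])) (0.12, array([19.7, 22.7])) (0.128, array([19.4, 22.1])) (0.137, array([19. , 21.3]))
lipR back (0.095, array([ 20.1, -26.9])) (0.12, array([ 19.2, -25.5])) (0.128, array([ 18.9, -25.1])) (0.137, array([ 18.6, -24.6]))
lipfaceL bot (0.095, array([15.7, 25. ])) (0.12, array([15.1, 22.9])) (0.128, array([14.9, 22.2])) (0.137, array([14.7, 21.5]))
lipR bot (0.095, array([ 15.2, -23.2])) (0.12, array([ 14.6, -22.1])) (0.128, array([ 14.4, -21.7])) (0.137, array([ 14.2, -21.3]))
grey front (0.095, array([6.4, 0.1])) (0.12, array([ 6.3, -0.3])) (0.128, array([ 6.3, -0.5])) (0.137, array([ 6.3, -0.6]))
grey back (0.095, array([-5.4,  0.3])) (0.12, array([-4.7, -0.2])) (0.128, array([-4.4, -0.3])) (0.137, array([-4.1, -0.5]))
dark back (0.095, array([-6.9,  0.3])) (0.12, array([-6. , -0.1])) (0.128, array([-5.7, -0.3])) (0.137, array([-5.4, -0.4]))
lip front (0.095, array([28.5, -0.2])) (0.12, array([27. , -0.6])) (0.128, array([26.5, -0.8])) (0.137, array([26. , -0.9]))
backwall back (0.095, array([-19.5,   0.5])) (0.12, array([-17.8,   0. ])) (0.128, array([-17.2,  -0.1])) (0.137, array([-16.6,  -0.3]))
lipgapL (0.095, array([24.7, 21.3])) (0.12, array([23.4, 19.5])) (0.128, array([23. , 18.9])) (0.137, array([22.6, 18.2]))
lipgapR (0.095, array([ 24.2, -21. ])) (0.12, array([ 23., -20.])) (0.128, array([ 22.6, -19.7])) (0.137, array([ 22.2, -19.3]))
innerL (0.095, array([11.5, 29.2])) (0.12, array([11.1, 26.8])) (0.128, array([11. , 26.1])) (0.137, array([10.9, 25.2]))
innerR (0.095, array([ 10.9, -28.8])) (0.12, array([ 10.6, -27.3])) (0.128, array([ 10.5, -26.8])) (0.137, array([ 10.4, -26.2]))
rim bottom (0.095, array([46. ,  1.3])) (0.12, array([43.3,  0.8])) (0.128, array([42.5,  0.6])) (0.137, array([41.5,  0.5]))
```

Contact came on top of the grey sprung pad, so the slot must lie ahead of it, between pad and lips. The wheel rim's position agrees, putting the slot about 12 mm further forward. I'll shift forward and try gently.

>>> drive_tool --increments '[[[-1,0.05,0.003,-0.03,0],[-1,0.1,0.003,-0.03,0],[-1,0.1,0.003,-0.03,0],[-1,0.1,0.003,-0.03,0]]]'

```text
time_s: 9.68
tcp_pos: [0.5358, 0.0858, 0.2197]
eef_rot: [180.0, 0.0, -6.4]
contact_force: [-1.1, 0.1, -4.0]
gripper_width: 0.0538
gripper_force: 40.0
```

>>> drive_tool --increments '[[[-1,0,0,0.04,0],[-1,0,0,0.08,0],[-1,0,0,0.08,0]]]'

```text
time_s: 10.05
tcp_pos: [0.5355, 0.0857, 0.2098]
eef_rot: [180.0, 0.1, -6.4]
contact_force: [-0.3, -0.3, -3.7]
gripper_width: 0.0535
gripper_force: 40.0
```

>>> drive_tool --increments '[[[-1,0,0,0.02,0],[-1,0,0,0.04,0],[-1,0,0,0.04,0]]]'

```text
time_s: 10.42
tcp_pos: [0.5357, 0.0858, 0.2054]
eef_rot: [180.0, 0.0, -6.3]
contact_force: [0.1, 0.1, -3.8]
gripper_width: 0.0542
gripper_force: 40.0
```

>>> drive_tool --increments '[[[-1,0,0,0.025,0],[-1,0,0,0.05,0],[-1,0,0,0.05,0]]]'

```text
time_s: 10.8
tcp_pos: [0.5375, 0.0861, 0.201]
eef_rot: [-179.9, -0.2, -6.3]
contact_force: [3.2, -1.0, 3.8]
gripper_width: 0.0539
gripper_force: 40.0
```

>>> drive_tool --increments '[[[-1,0,0,0.025,0],[-1,0,0,0.05,0],[-1,0,0,0.05,0]]]'

```text
time_s: 11.18
tcp_pos: [0.54, 0.0859, 0.1997]
eef_rot: [-179.9, -0.6, -6.2]
contact_force: [0.4, -3.2, 30.1]
gripper_width: 0.0536
gripper_force: 40.0
```

>>> drive_tool --increments '[[[-1,0,0,-0.1,0],[-1,0.02,0,-0.1,0],[-1,0.02,0,-0.1,0],[-1,0.02,0,-0.1,0]]]'

```text
time_s: 11.68
tcp_pos: [0.5377, 0.0855, 0.2046]
eef_rot: [180.0, 0.1, -6.4]
contact_force: [0.4, 0.2, -3.4]
gripper_width: 0.0537
gripper_force: 40.0
```

>>> drive_tool --increments '[[[-1,0,0,0.03,0],[-1,0,0,0.06,0],[-1,0,0,0.06,0]]]'

```text
time_s: 12.05
tcp_pos: [0.54, 0.0857, 0.2002]
eef_rot: [-180.0, -0.2, -6.3]
contact_force: [2.7, -1.9, 8.6]
gripper_width: 0.0538
gripper_force: 40.0
```

>>> drive_tool --increments '[[[-1,0,0,0.02,0],[-1,0,0,0.04,0],[-1,0,0,0.04,0]]]'

```text
time_s: 12.42
tcp_pos: [0.5421, 0.0856, 0.1992]
eef_rot: [-179.9, -0.6, -6.2]
contact_force: [-1.6, -3.7, 28.4]
gripper_width: 0.0537
gripper_force: 40.0
```

Run:
```python
from h import *
s=r.get_state();print(s['moment'],s['contact_force'],s['tcp_pos'],s['eef_rot'])
im=cv2.imread('pics/w2.png')
g=crop(im,275,85,75,75,8)
lab=cv2.cvtColor(g,cv2.COLOR_BGR2LAB);lab[:,:,0]=cv2.createCLAHE(4,(4,4)).apply(lab[:,:,0])
cv2.imwrite('pics/c6.png',cv2.cvtColor(lab,cv2.COLOR_LAB2BGR))
```

```text
[-1.40075721  0.59021866  0.05108827] [-1.63077257 -3.6652504  28.40778665] [0.54210737 0.08558565 0.19918783] [-179.927326     -0.55438822   -6.21942632]
```

>>> drive_tool --increments '[[[-1,0,0,-0.1,0],[-1,0,0,-0.1,0],[-1,0,0,-0.1,0]]]'

```text
time_s: 12.8
tcp_pos: [0.5384, 0.0856, 0.2053]
eef_rot: [180.0, -0.0, -6.3]
contact_force: [2.1, 0.5, 0.4]
gripper_width: 0.0535
gripper_force: 40.0
```

Run:
```python
from h import *
s=r.get_state();print(s['moment'],s['contact_force'],s['tcp_pos'],s['eef_rot'])
```

```text
[-0.11403017 -0.77997583  0.03928279] [2.07696155 0.46316171 0.43740722] [0.53837744 0.08564333 0.20528094] [ 1.79995116e+02 -3.19012794e-03 -6.34574912e+00]
```

View pics/c6.png

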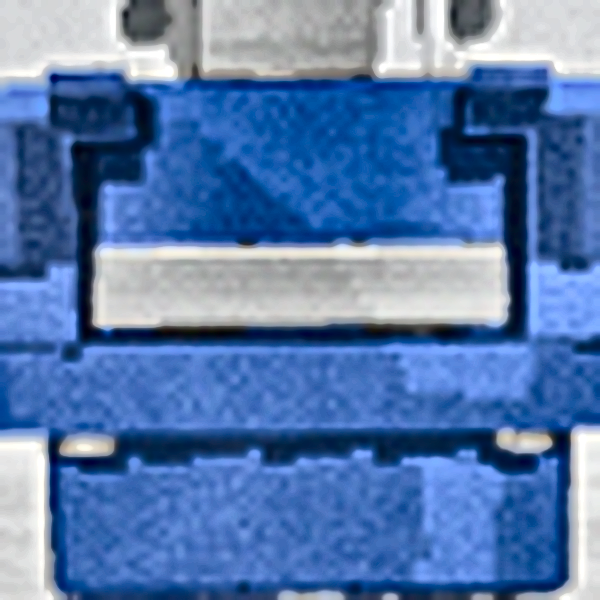

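Run:
```python
from h import *
import pickle
s=r.get_state();print(s['moment'],s['contact_force'],s['tcp_pos'])
m=camera_model('wrist');im=capture('wrist')[:,:,::-1];cv2.imwrite('pics/w5.png',im);pickle.dump(m,open('w5.pkl','wb'))
s=r.get_state();print(s['moment'],s['contact_force'],s['time_s'])
R=cam(m)[1];C=-R.T@cam(m)[2];tp=s['tcp_pos'];yw=np.radians(-6.3);ax=np.array([np.cos(yw),np.sin(yw),0])
f=tp-[0,0,.0754];u=proj(m,[f+.024*ax,f+.024*ax+[0,0,.065]]);print(u)
x,y=270,max(0,int(u[0][1])-35)
a=crop(im,x,y,100,75,8);lab=cv2.cvtColor(a,cv2.COLOR_BGR2LAB);lab[:,:,0]=cv2.createCLAHE(2.5,(4,4)).apply(lab[:,:,0])
cv2.imwrite('pics/c7.png',cv2.cvtColor(lab,cv2.COLOR_LAB2BGR));print(x,y)
```

```text
[-0.11403017 -0.77997583  0.03928279] [2.07696155 0.46316171 0.43740722] [0.53837744 0.08564333 0.20528094]
[-0.0287426  -0.84418895  0.01690189] [2.39675421 0.0652083  0.80442672] 12.85
[[318.64449388 184.48650961]
 [318.88264215 210.82539604]]
270 149
```

View pics/c7.png

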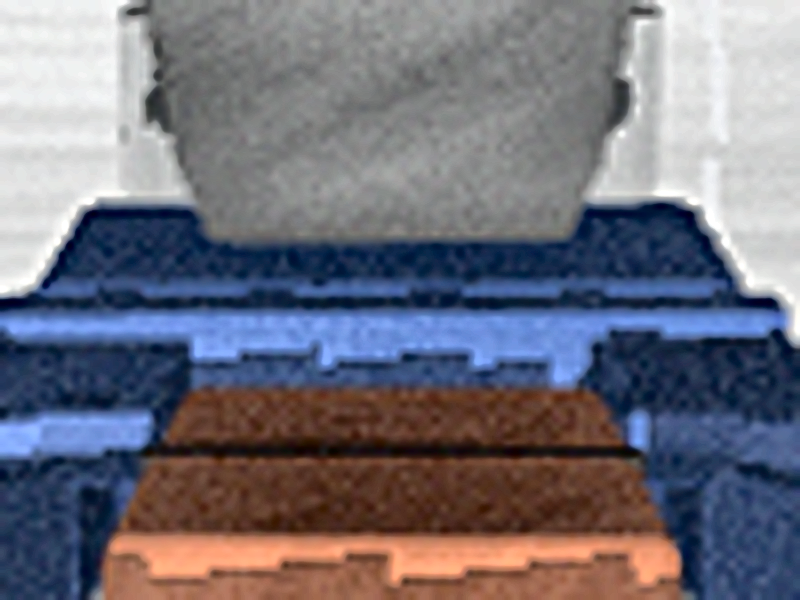

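The lining is centred between the lips and the foot is in the lead-in. The remaining force (+x, +z) means the rear flare is still touching. I'll check numerically whether the shoe slipped in the grip.

Run:
```python
from h import *
import pickle
for n in('w4','w5'):
    im=cv2.imread(f'pics/{n}.png').astype(int)
    c=im[:,312:326].mean(1)
    red=c[:,2]-c[:,0]
    print(n,[(y,int(red[y]),int(c[y,2])) for y in range(176,246,2)])
    m=pickle.load(open(n+'.pkl','rb'))
    tp=np.array([.52348,.08776,.25517]) if n=='w4' else np.array([.53838,.08564,.20528])
    yw=np.radians(-6.3);ax=np.array([np.cos(yw),np.sin(yw),0]);f=tp-[0,0,.0754]
    for dx in(.0237,.0057):print(proj(m,[f+dx*ax,f+dx*ax+[0,0,.065]])[:,1])
```

```text
w4 [(176, -122, 43), (178, -123, 43), (180, -109, 38), (182, -68, 20), (184, -10, 69), (186, 48, 82), (188, 53, 80), (190, 55, 83), (192, 55, 82), (194, 56, 85), (196, 12, 31), (198, 53, 86), (200, 55, 84), (202, 55, 85), (204, 57, 86), (206, 57, 87), (208, 57, 86), (210, 55, 83), (212, 96, 147), (214, 118, 178), (216, 123, 188), (218, 125, 191), (220, 97, 143), (222, 70, 105), (224, 71, 107), (226, 70, 107), (228, 70, 107), (230, 71, 107), (232, 70, 108), (234, 72, 107), (236, 71, 109), (238, 72, 110), (240, 73, 110), (242, 68, 102), (244, -8, 71)]
[184.87985968 211.42701362]
[209.27481437 244.0782239 ]
w5 [(176, -1, 88), (178, 1, 82), (180, -62, 13), (182, -56, 17), (184, -78, 28), (186, -46, 15), (188, -110, 38), (190, -118, 43), (192, -119, 41), (194, -61, 21), (196, -67, 25), (198, 57, 78), (200, 45, 74), (202, 46, 74), (204, 29, 49), (206, 54, 79), (208, 50, 74), (210, 48, 74), (212, 48, 74), (214, 47, 73), (216, 88, 134), (218, 95, 140), (220, 100, 151), (222, 69, 106), (224, 71, 107), (226, 70, 107), (228, 71, 107), (230, 71, 108), (232, 70, 108), (234, 71, 110), (236, 73, 109), (238, 72, 109), (240, 72, 110), (242, 72, 110), (244, 73, 111)]
[184.93385982 211.42866011]
[209.32661672 244.07976162]
```

Run:
```python
from h import *
import pickle
from scipy.optimize import brentq,least_squares
yw=np.radians(-6.3);ax=np.array([np.cos(yw),np.sin(yw),0]);ez=np.array([0,0,1.])
m4,m5=[pickle.load(open(n+'.pkl','rb')) for n in('w4','w5')]
t4=np.array([.52348,.08776,.25517]);t5=np.array([.53838,.08564,.20528])
zg=brentq(lambda z:proj(m4,[t4-.0754*ez+.0237*ax+z*ez])[0,1]-196.3,0,.065);print('groove z',zg)
def pts(p):
    th,dx,dz=p;o=[]
    for x,z in((.0237,0),(.0237,zg),(.0237,.065)):
        X,Z=x,z-.0834
        X,Z=np.cos(th)*X+np.sin(th)*Z,-np.sin(th)*X+np.cos(th)*Z
        o.append(t5+(X+dx)*ax+(Z+.008+dz)*ez)
    return proj(m5,o)[:,1]
print(pts((0,0,0)))
for obs in([197,204.2,215.3],):
    f=least_squares(lambda p:np.r_[pts([p[0],0,p[1]])-obs],[0,0],x_scale=[.1,.01]);print(np.degrees(f.x[0]),f.x[1],f.fun)
```

```text
groove z 0.033161454966221
[184.93385982 196.33161732 211.42866011]
5.793194375923675 0.00231990274295159 [-0.24737935  0.43068201 -0.17847471]
```

The shoe tilted 5.8° in the grip and slid 2.3 mm during the first press. I'll set it down on clear bench to right it, then regrip.

>>> drive_tool --increments '[[[-1,0,0,-0.2,0],[-1,0,0,-0.4,0],[-1,0,0,-0.6,0]]]'

```text
time_s: 13.22
tcp_pos: [0.5371, 0.0855, 0.2766]
eef_rot: [179.9, 0.2, -6.4]
contact_force: [0.7, 0.3, -4.9]
gripper_width: 0.0535
gripper_force: 40.0
```

>>> drive_tool --increments '[[[-1,-0.07,0.33,0,0],[-1,-0.143,0.675,0,0],[-1,-0.143,0.675,0,0]]]'

```text
time_s: 13.6
tcp_pos: [0.5101, 0.005, 0.2763]
eef_rot: [180.0, 0.2, -6.5]
contact_force: [0.4, -0.4, -3.9]
gripper_width: 0.0536
gripper_force: 40.0
```

>>> drive_tool --increments '[[[-1,-0.07,0.33,0.15,0],[-1,-0.143,0.675,0.3,0],[-1,-0.143,0.675,0.3,0]]]'

```text
time_s: 13.98
tcp_pos: [0.4835, -0.0732, 0.239]
eef_rot: [179.9, 0.3, -6.5]
contact_force: [0.2, 0.3, -3.7]
gripper_width: 0.0537
gripper_force: 40.0
```

>>> drive_tool --increments '[[[-1,-0.07,0.33,0.35,0],[-1,-0.143,0.675,0.7,0],[-1,-0.143,0.675,0.7,0]]]'

```text
time_s: 14.35
tcp_pos: [0.4564, -0.1513, 0.1537]
eef_rot: [180.0, 0.5, -6.5]
contact_force: [-0.4, 1.0, -3.8]
gripper_width: 0.0537
gripper_force: 40.0
```

>>> drive_tool --increments '[[[-1,0,0,0.2,0],[-1,0,0,0.4,0],[-1,0,0,0.58,0],[-1,0,0,0.58,0]]]'

```text
time_s: 14.85
tcp_pos: [0.4598, -0.1494, 0.087]
eef_rot: [180.0, 0.2, -6.3]
contact_force: [-0.5, 1.0, -4.2]
gripper_width: 0.0535
gripper_force: 40.0
```

>>> drive_tool --increments '[[[-1,0,0,0.04,0],[-1,0,0,0.08,0],[-1,0,0,0.08,0]]]'

```text
time_s: 15.22
tcp_pos: [0.4603, -0.1501, 0.0786]
eef_rot: [-180.0, -0.0, -6.3]
contact_force: [0.0, 0.8, -3.3]
gripper_width: 0.0537
gripper_force: 40.0
```

>>> drive_tool --increments '[[[-1,0,0,0.02,0],[-1,0,0,0.02,0]]]'

```text
time_s: 15.48
tcp_pos: [0.4601, -0.1503, 0.076]
eef_rot: [180.0, 0.0, -6.4]
contact_force: [0.2, -0.6, -4.2]
gripper_width: 0.0543
gripper_force: 40.0
```

>>> drive_tool --increments '[[[-1,0,0,0.015,0],[-1,0,0,0.015,0]]]'

```text
time_s: 15.72
tcp_pos: [0.4606, -0.1503, 0.0756]
eef_rot: [180.0, -0.0, -6.3]
contact_force: [-4.7, 2.0, 12.6]
gripper_width: 0.0533
gripper_force: 40.0
```

>>> drive_tool --increments '[[[0.4,0,0,0,0],[0.4,0,0,0,0],[0.4,0,0,0,0],[1,0,0,0,0],[1,0,0,0,0]]]'

```text
time_s: 16.35
tcp_pos: [0.4603, -0.1502, 0.0742]
eef_rot: [180.0, 0.0, -6.3]
contact_force: [-0.5, -1.0, -0.7]
gripper_width: 0.076
gripper_force: 0.0
```

>>> drive_tool --increments '[[[1,0,0,-0.3,0],[1,0,0,-0.7,0],[1,0,0,-1,0],[1,0,0,-1,0]]]'

```text
time_s: 16.85
tcp_pos: [0.462, -0.1503, 0.1973]
eef_rot: [-180.0, -0.3, -6.3]
contact_force: [0.4, 0.4, -0.8]
gripper_width: 0.0874
gripper_force: 0.0
```

>>> drive_tool --increments '[[[1,-0.35,0,-0.5,0],[1,-0.35,0,-0.6,0],[1,-0.35,0,-0.6,0],[1,-0.35,0,-0.6,0]]]'

```text
time_s: 17.35
tcp_pos: [0.4181, -0.1455, 0.2651]
eef_rot: [-180.0, 0.1, -6.4]
contact_force: [-0.5, 0.4, -0.2]
gripper_width: 0.0874
gripper_force: 0.0
```

```bash
cat > shoe.py <<'E'
from h import *
s=r.get_state();m=camera_model('wrist');im=capture('wrist');np.save('last.npy',im)
tp=s['tcp_pos'];print(s['time_s'],tp,s['eef_rot'],s['contact_force'])
def find(guess,z=.1,w=45):
    u=proj(m,[guess])[0].astype(int);print('guess px',u)
    sub=im[max(u[1]-w,0):u[1]+w,u[0]-w:u[0]+w].astype(int)
    for thr in (170,200):
        msk=((sub.min(2)>thr)*255).astype(np.uint8)
        cs=cv2.findContours(msk,cv2.RETR_EXTERNAL,cv2.CHAIN_APPROX_NONE)[0]
        c=max(cs,key=cv2.contourArea)
        rr=cv2.minAreaRect(c.astype(np.float32)+[u[0]-w,max(u[1]-w,0)]);bx=cv2.boxPoints(rr)
        P=np.array([onz(m,p,z) for p in bx]);c3=P.mean(0);e=[P[1]-P[0],P[2]-P[1]];L=[np.linalg.norm(q) for q in e]
        d=e[int(np.argmax(L))];d=d if d[1]>0 else -d
        v=c3-tp;y=np.radians(s['eef_rot'][2])
        print(thr,rr,'ctr',c3,'L',L,'yaw',np.degrees(np.arctan2(d[1],d[0]))-90,'tool',v[0]*np.cos(y)+v[1]*np.sin(y),v[0]*np.sin(y)-v[1]*np.cos(y))
E
python3 - <<'E'
from shoe import *
find([.452,-.1495,.1])
E
```

```text
17.35 [ 0.41808155 -0.14545084  0.26507262] [-1.79991540e+02  8.69731330e-02 -6.35632766e+00] [-0.48447098  0.40775854 -0.20376408]
guess px [318 154]Traceback (most recent call last):
  File "<stdin>", line 2, in <module>
  File "shoe.py", line 11, in find
    rr=cv2.minAreaRect(c.astype(np.float32)+[u[0]-w,max(u[1]-w,0)]);bx=cv2.boxPoints(rr)
cv2.error: OpenCV(4.12.0) /io/opencv/modules/imgproc/src/convhull.cpp:143: error: (-215:Assertion failed) total >= 0 && (depth == CV_32F || depth == CV_32S) in function 'convexHull'
```

```bash
sed -i 's/minAreaRect(c.astype(np.float32)+\[u\[0\]-w,max(u\[1\]-w,0)\])/minAreaRect((c+np.array([u[0]-w,max(u[1]-w,0)])).astype(np.float32))/' shoe.py
python3 - <<'E'
from shoe import *
find([.452,-.1495,.1])
E
```

```text
17.4 [ 0.41803703 -0.14550612  0.26485412] [ 1.79993321e+02  1.30288577e-01 -6.35678671e+00] [-1.00165631  0.10653375 -0.8236768 ]
guess px [318 154]
170 ((336.5, 171.0), (32.0, 5.0), 90.0) ctr [ 0.43392464 -0.16504557  0.1       ] L [np.float64(0.004836709802149782), np.float64(0.03167622954887768)] yaw 84.62813852815748 tool 0.01795332423249776 0.017660247316593408
200 ((300.5, 171.0), (32.0, 5.0), 90.0) ctr [ 0.43783617 -0.12996969  0.1       ] L [np.float64(0.004835817116753995), np.float64(0.031671008705381115)] yaw 82.91963025202074 tool 0.017957223229329015 -0.017633063648852105
```

Run:
```python
import numpy as np
im=np.load('last.npy').astype(int)
R,G,B=im[...,0],im[...,1],im[...,2];v=im.mean(2)
ch=np.where((R-B>25),'r',np.where(B-R>25,'b',np.where(v>170,'W',np.where(v>120,'w',np.where(v>70,'.',' ')))))
for y in range(90,236,3):print(y,''.join(ch[y,262:378:2]))
```

```text
90 .......  .................................................
93  .........................................................
96 ... ...   ................................................
99 ................. ........................................
102 ..........................................................
105 ..........................................................
108 ................. ........................................
111 ...... ...................................................
114 ..........................................................
117 ..........................................................
120 ............................................... ..........
123 ........... ........................... ............ .....
126 ..................................... ....................
129 ......... ................................................
132  ................................................. .......
135 ........  .................................. .............
138 .. .... ..................................................
141 ...... ......................
[... 1264 characters left out ...]
rrrwWW                   
204                   .wwrrrrrrrrrrrrrrrWWW.                  
207                   .wwrrrrrrrrrrrrrrrWWW.                  
210                   .wwwwwwwwwwwwwwwwwwWW                   
213                   .wwwwwwwwwwwwwwwwwwwW.                  
216                   .wwwwwwwwwwwwwwwwwwwW..                 
219                   .wwwwwwwwwwwwwwwwwwwW..                 
222                   .wwwwwwwwwwwwwwwwwwwW.                  
225                   .wwwwwwwwwwwwwwwwwwwW.                  
228                   .wwwwwwwwwwwwwwwwwww.                   
231                                                           
234                                      ...
```

The text map shows the shoe lying on its back, lining up and foot towards +x: it tipped over on release. I'll locate it, pick it up lightly by the bare end and pivot it upright about its foot.

Run:
```python
from h import *
im=np.load('last.npy').astype(int)
m=camera_model('wrist');s=r.get_state();tp=s['tcp_pos'];print(tp,s['eef_rot'][2])
v=im.mean(2)
print('rows L',[(y,int(v[y,301])) for y in range(150,160)])
print('row161',[(x,int(v[161,x])) for x in list(range(294,302))+list(range(333,343))])
print('row182',[(x,int(v[182,x])) for x in list(range(294,302))+list(range(333,345))])
R=im[...,0]-im[...,2]
print('lining rows',[(y,int(R[y,318])) for y in list(range(150,160))+list(range(204,214))])
yw=np.radians(s['eef_rot'][2]);ax=np.array([np.cos(yw),np.sin(yw),0]);ty=np.array([np.sin(yw),-np.cos(yw),0])
for n,uv,z in(('footL',(298,155),.010),('footR',(339.5,155),.010),('sideL182',(298,182),.01),('sideR182',(339.5,182),.01),('lin foot',(318,155),.028),('lin top',(318,208.5),.028),('head?',(318,230),.01)):
    q=onz(m,uv,z);print(n,q,'tool',np.round([(q-tp)@ax,(q-tp)@ty],4))
```

```text
[ 0.41811092 -0.14553889  0.26486463] -6.359844810828899
rows L [(150, 77), (151, 77), (152, 76), (153, 85), (154, 155), (155, 221), (156, 215), (157, 215), (158, 214), (159, 216)]
row161 [(294, 77), (295, 76), (296, 69), (297, 108), (298, 227), (299, 210), (300, 209), (301, 214), (333, 118), (334, 126), (335, 232), (336, 221), (337, 221), (338, 225), (339, 214), (340, 80), (341, 70), (342, 75)]
row182 [(294, 85), (295, 79), (296, 71), (297, 98), (298, 212), (299, 233), (300, 230), (301, 234), (333, 99), (334, 142), (335, 224), (336, 217), (337, 216), (338, 224), (339, 203), (340, 49), (341, 76), (342, 82), (343, 74), (344, 45)]
lining rows [(150, -5), (151, -6), (152, -10), (153, -5), (154, 24), (155, 70), (156, 111), (157, 124), (158, 122), (159, 128), (204, 82), (205, 80), (206, 84), (207, 65), (208, -9), (209, -5), (210, -3), (211, -2), (212, -2), (213, -5)]
footL [ 0.44356894 -0.12287663  0.01      ] tool [ 0.0228 -0.0253]
footR [ 0.43784035 -0.17426189  0.01      ] tool [0.0228 0.0264]
sideL182 [ 0.40957082 -0.11851064  0.01      ] tool [-0.0115 -0.0259]
sideR182 [ 0.40370716 -0.17106734  0.01      ] tool [-0.0115  0.027 ]
lin foot [ 0.44298366 -0.14787938  0.028     ] tool [ 0.025  -0.0004]
lin top [ 0.37703072 -0.14051891  0.028     ] tool [-0.0414 -0.0004]
head? [ 0.34218978 -0.13663297  0.01      ] tool [-0.0764 -0.0004]
```

>>> drive_tool --increments '[[[1,-0.333,0,0.3,0],[1,-0.333,0,0.7,0],[1,-0.333,0,1,0],[1,-0.333,0,1,0]]]'

```text
time_s: 17.95
tcp_pos: [0.3765, -0.1414, 0.1437]
eef_rot: [179.9, 0.4, -6.4]
contact_force: [-0.3, -0.6, 0.9]
gripper_width: 0.0876
gripper_force: 0.0
```

>>> drive_tool --increments '[[[1,0,0,0.4,0],[1,0,0,0.8,0],[1,0,0,0.95,0],[1,0,0,0.95,0]]]'

```text
time_s: 18.45
tcp_pos: [0.379, -0.1413, 0.032]
eef_rot: [180.0, 0.1, -6.3]
contact_force: [0.0, 0.1, 0.1]
gripper_width: 0.0873
gripper_force: 0.0
```

>>> drive_tool --increments '[[[1,0,0,0.08,0],[1,0,0,0.15,0],[1,0,0,0.15,0]]]'

```text
time_s: 18.82
tcp_pos: [0.3787, -0.1412, 0.0141]
eef_rot: [180.0, 0.0, -6.3]
contact_force: [-0.4, 0.6, 0.5]
gripper_width: 0.0877
gripper_force: 0.0
```

>>> drive_tool --increments '[[[-1,0,0,0,0],[-1,0,0,0,0],[-1,0,0,0,0],[-1,0,0,0,0],[-1,0,0,0,0]]]' --squeeze 12

```text
time_s: 19.45
tcp_pos: [0.3789, -0.1412, 0.0144]
eef_rot: [-180.0, -0.0, -6.3]
contact_force: [-0.1, 0.3, 2.4]
gripper_width: 0.0538
gripper_force: 12.0
```

Gripped at 54 mm. Now the arc upright.

>>> drive_tool --increments '[[[-1,0.015,0,-0.1,0],[-1,0.06,0,-0.205,0],[-1,0.12,0,-0.3,0],[-1,0.19,0,-0.37,0],[-1,0.19,0,-0.37,0]]]'

```text
time_s: 20.08
tcp_pos: [0.4023, -0.1437, 0.0589]
eef_rot: [-180.0, -0.1, -6.4]
contact_force: [-0.3, -0.0, -3.3]
gripper_width: 0.0537
gripper_force: 12.0
```

>>> drive_tool --increments '[[[-1,0.09,0,-0.06,0],[-1,0.183,0,-0.1,0],[-1,0.285,0,-0.12,0],[-1,0.285,0,-0.12,0]]]'

```text
time_s: 20.58
tcp_pos: [0.4368, -0.1475, 0.0731]
eef_rot: [-180.0, -0.0, -6.4]
contact_force: [-0.3, 1.0, -3.5]
gripper_width: 0.0537
gripper_force: 12.0
```

>>> drive_tool --increments '[[[-1,0.05,0,0,0],[-1,0.1,0,0,0],[-1,0.1,0,0,0]]]'

```text
time_s: 20.95
tcp_pos: [0.4478, -0.1488, 0.073]
eef_rot: [180.0, -0.0, -6.3]
contact_force: [-0.4, -0.9, -4.1]
gripper_width: 0.0538
gripper_force: 12.0
```

```bash
cat > view.py <<'E'
from h import *
s=r.get_state();print(s['time_s'],s['tcp_pos'],s['contact_force'],s['moment'])
im=capture('wrist').astype(int);np.save('last.npy',im)
R,B=im[...,0],im[...,2];v=im.mean(2)
ch=np.where((R-B>25),np.where(R>125,'R','r'),np.where(B-R>25,'b',np.where(v>170,'W',np.where(v>120,'w',np.where(v>70,'.',' ')))))
def show(y0,y1,dy,x0,x1,dx):
    for y in range(y0,y1,dy):print(y,''.join(ch[y,x0:x1:dx]))
E
python3 -c "
from view import *
show(150,280,3,250,390,2)"
```

```text
20.95 [ 0.44781135 -0.14880775  0.07297893] [-0.43109992 -0.89349619 -4.08376096] [ 0.00471919  0.11507609 -0.01196326]
150 .......WWWWWrRRRRRRRRRRRRRRRRRRRRRRRRRRRRRRRRRRRRRRRRRRRRWWWWWW ......
153 .......WWWWWrRRRRRRRRRRRRRRRRRRRRRRRRRRRRRRRRRRRRRRRRRRRRWWWWWW.......
156 .......WWWWWrRRRRRRRRRRRRRRRRRRRRRRRRRRRRRRRRRRRRRRRRRRRRWWWWWW ......
159 .......WWWWWRRRRRRRRRRRRRRRRRRRRRRRRRRRRRRRRRRRRRRRRRRRRRWWWWWW.......
162 .......WWWWWRRRRRRRRRRRRRRRRRRRRRRRRRRRRRRRRRRRRRRRRRRRRRWWWWWW.......
165 .......WWWWWRrRRRRRRRRRRRRRRRRRRRRRRRRRRRRRRRRRRRRRRRRRRRWWWWWW.......
168 .. ....WWWWWwRRRRRRRRRRRRRRRRRRRRRRRRRRRRRRRRRRRRRRRRRRRRWWWWWW.......
171 .......WWWWWwRRRRRRRRRRRRRRRRRRRRRRRRRRRRRRRRRRRRRRRRRRRRWWWWWw.......
174 .......wWWWWWRRRRRRRRRRRRRRRRRRRRRRRRRRRRRRRRRRRRRRRRRRRRWWWWW. .... .
177 .......WWWWWWRRRRRRRRRRRRRRRRRRRRRRRRRRRRRRRRRRRRRRRRRRRRWWWWW........
180 ...... WWWWWWRRRRRRRRRRRRRRRRRRRRRRRRRRRRRRRRRRRRRRRRRRRRWWWWW.. .....
183 ...... WWWWWWRRRRRRRRRRRRRRRRRRRRRRRRRRRRRRRRRRRRRRRRRRRRWWWWW .......
186 ...... WWWWWWRRRRRRRRRRRRRRRRRRRRRRRRRRRRRRRRRRRRRRRRRRR.WWWWW .......
189 .
[... 1619 characters left out ...]
rrrrrrrrrr...w..      ...
255 .       ....w.rrrrrrrrrrrrrrrrrrrrrrrrrrrrrrrrrrrrrrrrr......       ..
258          .....rrrrrrrrrrrrrrrrrrrrrrrrrrrrrrrrrrrrrrrrr......        .
261          .....rrrrrrrrrrrrrrrrrrrrrrrrrrrrrrrrrrrrrrrrr..ww..         
264          w.ww.rrrrrrrrrrrrrrrrrrrrrrrrrrrrrrrrrrrrrrrrrwww..          
267                                                                       
270                                                                       
273 .............  .............. ............. . .............. ... .....
276 .... .................................................................
279  ..........................    ..........................        .....
```

The shoe lifted flat because a 12 N grip doesn't let it pivot. I'll set it down, regrip nearer the head with a light squeeze, and repeat.

>>> drive_tool --increments '[[[-1,0,0,0.2,0],[-1,0,0,0.4,0],[-1,0,0,0.48,0],[-1,0,0,0.48,0]]]'

```text
time_s: 21.5
tcp_pos: [0.4472, -0.1488, 0.0153]
eef_rot: [180.0, 0.1, -6.3]
contact_force: [-0.7, -0.2, -4.0]
gripper_width: 0.0537
gripper_force: 12.0
```

>>> drive_tool --increments '[[[0.7,0,0,0,0],[0.7,0,0,0,0],[0.7,-0.1,0,0,0],[0.7,-0.183,0,0,0],[0.7,-0.183,0,0,0]]]'

```text
time_s: 22.12
tcp_pos: [0.4244, -0.1463, 0.0156]
eef_rot: [-180.0, 0.0, -6.3]
contact_force: [0.1, -0.3, -0.1]
gripper_width: 0.0743
gripper_force: 0.0
```

>>> drive_tool --increments '[[[-1,0,0,0.008,0],[-1,0,0,0.008,0],[-1,0,0,0.008,0],[-1,0,0,0.008,0]]]' --squeeze 5

```text
time_s: 22.62
tcp_pos: [0.4257, -0.1464, 0.0144]
eef_rot: [-180.0, -0.0, -6.4]
contact_force: [0.2, -0.2, -0.7]
gripper_width: 0.0539
gripper_force: 5.0
```

>>> drive_tool --increments '[[[-1,0.037,0,-0.18,0],[-1,0.12,0,-0.35,0],[-1,0.243,0,-0.485,0],[-1,0.243,0,-0.485,0]]]'

```text
time_s: 23.12
tcp_pos: [0.4554, -0.1496, 0.0733]
eef_rot: [-180.0, -0.1, -6.4]
contact_force: [0.5, 0.2, -1.6]
gripper_width: 0.0541
gripper_force: 5.0
```

```bash
python3 -c "
from view import *
show(120,266,5,250,390,3)"
```

```text
23.125 [ 0.4553838  -0.14961921  0.07334727] [ 0.52702601  0.18874663 -1.58368653] [ 0.03581891  0.17905343 -0.01673134]
120 .............RRRRRRRRRRRRRRRRRRRRR.............
125 ............rRRRRRRRRRRRRRRRRRRRRR.............
130 ..........WWrRRRRRRRRRRRRRRRRRRRRRWWW..........
135 ...... ..WWWRRRRRRRRRRRRRRRRRRRRRRWWW..........
140 ..... ...WWWRRRRRRRRRRRRRRRRRRRRRRwWW .........
145 ........ WWWRRRRRRRRRRRRRRRRRRRRRRwWW..........
150 .........WWWRRRRRRRRRRRRRRRRRRRRRRRWWw.........
155 .........WWw                       WWw.........
160 .........WWWRRRRRRRRRRRRRRRRRRRRRRRWWw.........
165 .........WWWRRRRRRRRRRRRRRRRRRRRRRRWWW.........
170 ........wWWwRRRRRRRRRRRRRRRRRRRRRRRWWW.........
175 ........wWWrRRRRRRRRRRRRRRRRRRRRRRRWWW ........
180 ........WWWrRRRRRRRRRRRRRRRRRRRRRRRWWW ........
185 ........WWWRRRRRRRRRRRRRRRRRRRRRRRRWWW....... .
190 ....... WWWRRRRRRRRRRRRRRRRRRRRRRRRwWWw........
195      ...WWWRRRRRRRRRRRRRRRRRRRRRRRRwWWw     .  
200       ..WWWRRRRRRRRRRRRRRRRRRRRRRRRRWWw        
205        .WWWRRRRRRRRRRRRRRRRRRRRRRRR.WW.        
210        .WWWRRRRRRRRRRRRRRRRRRRRRRRRWWW.        
215        w...WRRRRRRRRRRRRRRRRRRRRRRrWW..        
220        ................................        
225        .................................       
230        ......................wW......ww.       
235        ...........................WWW...       
240 ...    .................................   ....
245 ..     .................................    ...
250 ..    ..................................     ..
255 .     ..................................      .
260       ..................................      .
265       ..................................
```

>>> drive_tool --increments '[[[-1,0.075,0,-0.06,0],[-1,0.157,0,-0.105,0],[-1,0.245,0,-0.142,0],[-1,0.334,0,-0.164,0],[-1,0.334,0,-0.164,0]]]'

```text
time_s: 23.8
tcp_pos: [0.4963, -0.1542, 0.093]
eef_rot: [180.0, -0.1, -6.3]
contact_force: [-1.5, 0.0, 8.5]
gripper_width: 0.0536
gripper_force: 5.0
```

>>> drive_tool --increments '[[[-1,0.09,0,-0.01,0],[-1,0.186,0,-0.008,0],[-1,0.186,0,-0.004,0],[-1,0.186,0,0,0]]]'

```text
time_s: 24.3
tcp_pos: [0.5185, -0.1567, 0.0933]
eef_rot: [180.0, -0.2, -6.3]
contact_force: [0.4, -0.3, 7.2]
gripper_width: 0.054
gripper_force: 5.0
```

```bash
python3 -c "
from view import *
show(170,266,3,250,390,3)"
```

```text
24.3 [ 0.51851385 -0.15668657  0.09327797] [ 0.35101772 -0.34180667  7.22969189] [-0.0250385   0.03265844  0.01377562]
170 ..............................     rrrrRRRRRRRR
173 ...............................    rrrrRRRRRRRR
176 ...............................     rrrrRRRRRRR
179 ................................    rrrrRRRRRRR
182 ................................     rrrRRRRRRR
185 .................. .............    ..rrRRRRRRR
188 ...............rrrrrrrrrrrrrrrrr......rrRRRRRRR
191 ...............rrrrrrrrrrrrrrrrr.......rrRRRRRR
194        .......rrrrrrrrrrrrrrrrrr.       rRRRRRR
197        .......rrrrrrrrrrrrrrrrrr        rRRRRRR
200         .....                            RRRRRr
203          ..   rrrrrrrrrrrrrrrrrrr        bb    
206              rrrrrrrrrrrrrrrrrrrr              
209             .rrrrrrrrrrrrrrrrrrrr..            
212            ..rrrrrrrrrrrrrrrrrrrrr.            
215            ..rrrrrrrrrrrrrrrrrrrrr.            
218            .rrrrrrrrrrrrrrrrrrrrrr..           
221            .rrrrrrrrrrrrrrrrrrrrrr..           
224           ..rrrrrrrrrrrrrrrrrrrrrr..           
227           ..rrrrrrrrrrrrrrrrrrRRRr..          .
230           ..rrrrrrrrrrrrrrrrRRRRRr...         .
233          ...rrrrrrrrrrrrRrrrrrrrrr...         .
236          ...rrrrrrrrrrrrrrrrrrrrrr...         .
239 ...      ...rrrrrrrrrrrrrrrrrrrrrr....     ....
242 ...      ....rrrrrrrrrrrrrrrrrrrrr....      ...
245 ..      .....rrrrrrrrrrrrrrrrrrrr.....      ...
248 ..      ..............................       ..
251 .       ...............................      ..
254 .      ................................      ..
257 .      ................................       .
260        .................................      .
263        .................................
```

```bash
cat > fit.py <<'E'
from h import *
from scipy.optimize import least_squares
def edges(im,c0,c1):
    c=im[:,c0:c1].mean(1);rb=c[:,0]-c[:,2];return rb,c
def fit(m,tp,yaw,obs,zf=0.):
    # obs: rows of lining bottom-front, groove(33), top-front, top-back ; unknown plate x offset, tilt, foot height
    yw=np.radians(yaw);ax=np.array([np.cos(yw),np.sin(yw),0]);ez=np.array([0,0,1.]);b=tp*[1,1,0]
    P=np.array([(.023,0),(.023,.0332),(.023,.065),(.005,.065)])
    def f(p):
        x,th=p[:2];z=p[2] if len(p)>2 else zf
        X=np.cos(th)*P[:,0]+np.sin(th)*P[:,1];Z=-np.sin(th)*P[:,0]+np.cos(th)*P[:,1]
        if len(p)<3: z=zf+max(0.023*np.sin(th),-.005*np.sin(th))
        return proj(m,[b+(x+a)*ax+(z+c)*ez for a,c in zip(X,Z)])[:,1]-obs
    for p0 in([0,0],[0,0,zf]):
        s=least_squares(f,p0,x_scale=[.01,.1,.01][:len(p0)]);print('x',s.x[0],'tilt(top fwd +)',np.degrees(s.x[1]),s.x[2:],s.fun.round(1))
E
python3 - <<'E'
from fit import *
im=np.load('last.npy');m=camera_model('wrist');s=r.get_state()
rb,c=edges(im,312,325)
print([(y,int(rb[y]),int(c[y,0])) for y in range(183,252)])
fit(m,s['tcp_pos'],s['eef_rot'][2],[186.8,200.3,226,246.5])
E
```

```text
[(183, -7, 74), (184, -10, 73), (185, -9, 72), (186, 19, 72), (187, 75, 106), (188, 67, 101), (189, 64, 98), (190, 65, 101), (191, 68, 101), (192, 65, 101), (193, 66, 100), (194, 65, 101), (195, 67, 100), (196, 66, 100), (197, 68, 101), (198, 62, 96), (199, 39, 64), (200, -1, 13), (201, 40, 71), (202, 71, 108), (203, 65, 100), (204, 67, 101), (205, 67, 102), (206, 68, 101), (207, 68, 104), (208, 68, 103), (209, 67, 104), (210, 67, 104), (211, 69, 105), (212, 61, 96), (213, 60, 92), (214, 63, 95), (215, 60, 93), (216, 53, 81), (217, 52, 82), (218, 64, 98), (219, 72, 112), (220, 74, 114), (221, 76, 117), (222, 75, 116), (223, 75, 115), (224, 75, 114), (225, 74, 115), (226, 75, 117), (227, 75, 115), (228, 75, 114), (229, 75, 117), (230, 75, 116), (231, 75, 116), (232, 76, 115), (233, 74, 117), (234, 76, 115), (235, 76, 116), (236, 75, 117), (237, 75, 116), (238, 76, 117), (239, 76, 117), (240, 76, 118), (241, 76, 117), (242, 76, 118), (243, 78, 118), (244, 79, 115), (245, 56, 101), (246, -11, 82), (247, -4, 82), (248, 0, 84), (249, 0, 84), (250, -1, 85), (251, 0, 84)]
x -0.0024114963994596797 tilt(top fwd +) -6.782011780441098 [] [-1.3  1.4 -3.6  3.6]
x -0.008402755159585834 tilt(top fwd +) -11.957814323748565 [-0.03210526] [-1.5  2.7 -1.5  0.2]
```

Run:
```python
from fit import *
m=camera_model('wrist');s=r.get_state()
fit(m,s['tcp_pos'],s['eef_rot'][2],[186,200,217.5,245.3])
```

```text
x -0.003310297219032177 tilt(top fwd +) -3.68444633802749 [] [ 0.1 -0.3 -0.3  0.5]
x -0.0042001848387647235 tilt(top fwd +) -4.323218085355993 [-0.00434205] [ 0.  -0.1  0.  -0. ]
```

>>> drive_tool --increments '[[[-1,0.03,0,0,0],[-1,0.055,0,0,0],[-1,0.055,0,0,0]]]'

```text
time_s: 24.72
tcp_pos: [0.5242, -0.1573, 0.0928]
eef_rot: [180.0, -0.1, -6.3]
contact_force: [0.7, 0.7, 6.2]
gripper_width: 0.0539
gripper_force: 5.0
```

```bash
cat > look.py <<'E'
from fit import *
s=r.get_state();print(s['time_s'],s['tcp_pos'],s['contact_force'],s['gripper_width'])
m=camera_model('wrist');im=capture('wrist');np.save('last.npy',im)
rb,c=edges(im.astype(int),312,325)
print([(y,int(rb[y]),int(c[y,0])) for y in range(176,250)])
E
python3 look.py
```

```text
24.725 [ 0.5242498  -0.15729315  0.09278793] [0.67755216 0.6984455  6.16843231] 0.05391211763706868
[(176, -7, 76), (177, -7, 74), (178, -8, 74), (179, -8, 75), (180, -9, 76), (181, -7, 78), (182, -8, 79), (183, -8, 78), (184, -8, 77), (185, -9, 75), (186, -9, 75), (187, -9, 74), (188, -8, 77), (189, -7, 79), (190, -8, 77), (191, -10, 74), (192, -7, 75), (193, 53, 93), (194, 66, 96), (195, 61, 94), (196, 63, 95), (197, 63, 95), (198, 61, 95), (199, 60, 94), (200, 62, 94), (201, 63, 96), (202, 62, 95), (203, 55, 87), (204, 13, 34), (205, 14, 35), (206, 69, 105), (207, 62, 96), (208, 58, 92), (209, 57, 87), (210, 56, 87), (211, 57, 89), (212, 56, 87), (213, 55, 81), (214, 54, 84), (215, 54, 83), (216, 53, 83), (217, 55, 83), (218, 53, 81), (219, 52, 81), (220, 62, 97), (221, 74, 113), (222, 74, 116), (223, 77, 118), (224, 78, 120), (225, 78, 119), (226, 78, 119), (227, 76, 119), (228, 78, 118), (229, 77, 118), (230, 76, 119), (231, 78, 118), (232, 78, 118), (233, 78, 120), (234, 77, 120), (235, 78, 120), (236, 77, 119), (237, 78, 120), (238, 77, 120), (239, 78, 120), (240, 77, 121), (241, 78, 119), (242, 78, 120), (243, 78, 121), (244, 78, 121), (245, 79, 123), (246, 83, 122), (247, 72, 114), (248, 23, 90), (249, -7, 81)]
```

Run:
```python
from fit import *
m=camera_model('wrist');s=r.get_state()
fit(m,s['tcp_pos'],s['eef_rot'][2],[192.6,204.3,219.8,247.7])
```

```text
x -0.008817844499297445 tilt(top fwd +) -0.28452804732307385 [] [-0.  -0.  -0.5  0.6]
x -0.010131411536935883 tilt(top fwd +) -1.0428063543255806 [-0.00607224] [-0.1  0.2 -0.1  0. ]
```

>>> drive_tool --increments '[[[0.3,0,0,0,0],[0.45,0,0,0,0],[0.45,0,0,0,0]]]'

```text
time_s: 25.15
tcp_pos: [0.5228, -0.1572, 0.092]
eef_rot: [-180.0, 0.0, -6.4]
contact_force: [-0.0, 0.2, 0.0]
gripper_width: 0.0633
gripper_force: 0.0
```

```bash
python3 look.py | cut -c1-1100
```

```text
25.15 [ 0.52277787 -0.15717823  0.09198938] [-0.0394031   0.23605413  0.0242417 ] 0.06328428056465521
[(176, -7, 73), (177, -9, 75), (178, -8, 77), (179, -7, 78), (180, -8, 77), (181, -8, 78), (182, -8, 77), (183, -8, 74), (184, -8, 74), (185, -9, 74), (186, -7, 77), (187, -8, 79), (188, -8, 77), (189, -11, 74), (190, -6, 77), (191, 53, 91), (192, 64, 93), (193, 60, 91), (194, 60, 93), (195, 61, 93), (196, 61, 91), (197, 60, 92), (198, 61, 93), (199, 63, 96), (200, 60, 90), (201, 15, 37), (202, 12, 34), (203, 67, 102), (204, 61, 92), (205, 62, 93), (206, 62, 94), (207, 64, 94), (208, 63, 96), (209, 61, 96), (210, 63, 96), (211, 63, 97), (212, 58, 90), (213, 56, 87), (214, 52, 80), (215, 51, 80), (216, 64, 97), (217, 72, 112), (218, 75, 115), (219, 78, 119), (220, 77, 120), (221, 77, 118), (222, 78, 119), (223, 77, 118), (224, 77, 117), (225, 76, 118), (226, 77, 118), (227, 78, 119), (228, 78, 117), (229, 76, 119), (230, 78, 119), (231, 77, 119), (232, 77, 120), (233, 76, 119), (234, 79, 119), (235, 78, 121), (236, 78, 119), (237, 79, 120), (238, 78, 120), (239, 79, 119), (240, 78, 121), (241, 79, 120), (242, 79, 120), (243, 81, 118), (244, 60, 105), (245, -11, 78), (246, -2, 82), (24
```

>>> drive_tool --increments '[[[0.45,-0.0625,0,0,0],[0.45,-0.0625,0,0.07,0],[0.45,-0.0625,0,0.142,0],[0.45,-0.0625,0,0.142,0]]]'

```text
time_s: 25.7
tcp_pos: [0.515, -0.1564, 0.0743]
eef_rot: [180.0, 0.1, -6.4]
contact_force: [-0.4, 1.0, 1.0]
gripper_width: 0.0638
gripper_force: 0.0
```

>>> drive_tool --increments '[[[-1,0,0,0,0],[-1,0,0,0,0],[-1,0,0,0,0],[-1,0,0,0,0]]]' --squeeze 55

```text
time_s: 26.2
tcp_pos: [0.5158, -0.1564, 0.0754]
eef_rot: [-180.0, -0.0, -6.3]
contact_force: [-0.0, -0.6, -2.7]
gripper_width: 0.0535
gripper_force: 55.0
```

```bash
python3 look.py
```

```text
26.2 [ 0.51577182 -0.15639179  0.07537557] [-0.03636531 -0.55076363 -2.6763432 ] 0.05353161494755972
[(176, -8, 76), (177, -8, 75), (178, -9, 72), (179, -7, 73), (180, -8, 73), (181, -8, 73), (182, -8, 74), (183, -8, 77), (184, -8, 74), (185, -11, 72), (186, -1, 76), (187, 69, 92), (188, 61, 89), (189, 57, 89), (190, 59, 90), (191, 60, 90), (192, 57, 91), (193, 59, 91), (194, 60, 91), (195, 62, 93), (196, 60, 90), (197, 0, 18), (198, 21, 45), (199, 66, 98), (200, 59, 92), (201, 60, 91), (202, 59, 92), (203, 62, 89), (204, 60, 95), (205, 61, 93), (206, 61, 93), (207, 62, 94), (208, 61, 93), (209, 59, 90), (210, 60, 91), (211, 59, 91), (212, 70, 109), (213, 105, 161), (214, 122, 187), (215, 126, 192), (216, 132, 200), (217, 134, 204), (218, 127, 194), (219, 89, 132), (220, 85, 128), (221, 83, 130), (222, 74, 113), (223, 74, 113), (224, 77, 116), (225, 76, 115), (226, 75, 114), (227, 74, 116), (228, 75, 116), (229, 76, 115), (230, 75, 117), (231, 76, 117), (232, 76, 117), (233, 76, 116), (234, 77, 117), (235, 76, 116), (236, 76, 117), (237, 75, 116), (238, 77, 118), (239, 76, 118), (240, 77, 118), (241, 77, 119), (242, 80, 119), (243, 69, 107), (244, 23, 86), (245, -7, 76), (246, -1, 81), (247, 0, 80), (248, -1, 80), (249, -1, 80)]
```

>>> drive_tool --increments '[[[-1,0,0,-0.2,0],[-1,0,0,-0.5,0],[-1,0,0,-0.8,0],[-1,0,0,-1,0]]]'

```text
time_s: 26.75
tcp_pos: [0.5154, -0.1563, 0.1966]
eef_rot: [-180.0, -0.0, -6.4]
contact_force: [0.6, 0.7, -4.8]
gripper_width: 0.0535
gripper_force: 55.0
```

>>> drive_tool --increments '[[[-1,0,-0.2,-0.15,0],[-1,-0.016,-0.45,-0.33,0],[-1,-0.016,-0.675,-0.33,0],[-1,-0.016,-0.675,-0.33,0]]]'

```text
time_s: 27.25
tcp_pos: [0.5222, -0.0741, 0.2346]
eef_rot: [-180.0, 0.0, -6.2]
contact_force: [-0.9, -0.3, -4.6]
gripper_width: 0.0534
gripper_force: 55.0
```

>>> drive_tool --increments '[[[-1,0,-0.2,0,0],[-1,-0.016,-0.45,0,0],[-1,-0.016,-0.675,0,0]]]'

```text
time_s: 27.62
tcp_pos: [0.529, 0.0053, 0.2343]
eef_rot: [180.0, 0.1, -6.4]
contact_force: [0.7, -0.2, -4.3]
gripper_width: 0.0535
gripper_force: 55.0
```

>>> drive_tool --increments '[[[-1,0,-0.25,0,0],[-1,-0.016,-0.5,0,0],[-1,-0.016,-0.675,0,0],[-1,-0.016,-0.675,0,0],[-1,-0.016,-0.675,0,0]]]'

```text
time_s: 28.25
tcp_pos: [0.5365, 0.0853, 0.2346]
eef_rot: [180.0, 0.0, -6.4]
contact_force: [-0.1, -0.2, -4.0]
gripper_width: 0.0539
gripper_force: 55.0
```

Run:
```python
from view import *
rb=(im[...,0]-im[...,2])[:,312:326].mean(1);print([(y,int(rb[y])) for y in list(range(182,190))+list(range(194,200))+list(range(209,216))+list(range(240,247))])
print(s['eef_rot'])
show(80,190,4,240,400,2)
```

```text
28.25 [0.53652162 0.085251   0.2346024 ] [-0.13225441 -0.24518175 -3.958106  ] [-0.0509324   0.03748724  0.0402594 ]
[(182, -83), (183, -68), (184, -67), (185, -73), (186, -53), (187, 73), (188, 58), (189, 53), (194, 55), (195, 56), (196, 53), (197, 1), (198, 9), (199, 61), (209, 56), (210, 56), (211, 55), (212, 66), (213, 98), (214, 114), (215, 118), (240, 73), (241, 73), (242, 73), (243, 63), (244, 21), (245, -6), (246, -1)]
[ 1.79970123e+02  4.37355475e-02 -6.35426778e+00]
80 WWWWwwWWwww..WWWwwWWWW.wwwwWWWWWWWWWWWwWWWWWWWWwWWWWWWwwwWWWWWWWW. wwwWWw.WWWwWW
84 WWWWWWWwwww. WWWWWWWWWWwwwWWWWWWwWwwwwWWWWWWWWwWWWWWWWwWWWWWWWWWW..wwwwWWWWWWWWw
88 www.wwwwwww. WWWWWWWWWWwwWWWWwwwwwwwWWwWWwwwWWWwwWWWWwwWWWWWWWWWW. w..wwwwww..ww
92 . ..........wWWWWWWWWWWwwwwwwwwWwWwWWwwwwwWWWwwwwWwwwWwWWWWWWWWWWww............w
96 WWWWWWWWWWWWWWWWWWWWWWW.wwwwwwwwwWwwwwwwWWwwwWwwwwwWwwwWWWWWWWWWWWWWWWWWWWWWWWWW
100 WWWWWWWWWWWWWWWWWWWWWWWwwwwwwwwwwwwwwwwwwwwwwwwwwwwwwwWWWWWWWWWWWWWWWWWWWWWWWWWW
104 WWWWWWWWWWWWWWWWWWWWWWWWwwwwwwwwwwwwwwwwwwwwwwwwwwWwWwWWWWWWWWWWWWWWWWWWWWWWWWWW
108 WWWWWWWWWWWWWWWWWWWWWWWWw
[... 1055 characters left out ...]
WWWWWWWWWWWWWWWWWWWW
160 WWWWWWWWWWWWWWWWWWWWWWWWWWWW......................WWWWWWWWWWWWWWWWWWWWWWWWWWWWWW
164 WWWWWWWWWWWWWWWWWWWWWWWWWWWWw.....................WWWWWWWWWWWWWWWWWWWWWWWWWWWWWW
168 WWWWWWWWWWWWWWWWWWWWWWbbbbbbb ...................bbbbbbbbWWWWWWWWWWWWWWWWWWWWWWW
172 WWWWWWWWWWWWWWWWWWWWbbbbbbbbbbbbbbbbbbbbbbbbbbbbbbbbbbbbbbWWWWWWWWWWWWWWWWWWWWWW
176 WWWWWWWWWWWWWWWWWWWbbbbbbbbbbbbbbbbbbbbbbbbbbbbbbbbbbbbbbbbwWWWWWWWWWWWWWWWWWWWW
180 WWWWWWWWWWWWWWWWWbbbbbbbbbbbbbbbbbbbbbbbbbbbbbbbbbbbbbbbbbbbbbWWWWWWWWWWWWWWWWWW
184 WWWWWWWw.wwwwww.bbbbbbbbbbbbbbbbbbbbbbbbbbbbbbbbbbbbbbbbbbbbbbbWWWWWWwwwWWWWWWWW
188 .wwWWWW.wwwwwwbbbbbbbbbbbbrrrrrrrrrrrrrrrrrrrrrrrrrrrbbbbbbbbbbbwwwwwwwwwwWWWWWW
```

>>> drive_tool --increments '[[[-1,0,0,0.08,0],[-1,0,0,0.16,0],[-1,0,0,0.2,0],[-1,0,0,0.2,0]]]'

```text
time_s: 28.8
tcp_pos: [0.5365, 0.0855, 0.2103]
eef_rot: [180.0, 0.1, -6.4]
contact_force: [0.2, -0.1, -3.5]
gripper_width: 0.0535
gripper_force: 55.0
```

>>> drive_tool --increments '[[[-1,0,0,0.02,0],[-1,0,0,0.04,0],[-1,0,0,0.04,0]]]'

```text
time_s: 29.18
tcp_pos: [0.5367, 0.0857, 0.206]
eef_rot: [180.0, 0.0, -6.3]
contact_force: [-0.2, -0.4, -3.3]
gripper_width: 0.0538
gripper_force: 55.0
```

>>> drive_tool --increments '[[[-1,0,0,0.02,0],[-1,0,0,0.04,0],[-1,0,0,0.04,0]]]'

```text
time_s: 29.55
tcp_pos: [0.5366, 0.0857, 0.2011]
eef_rot: [180.0, 0.0, -6.4]
contact_force: [1.2, -0.0, -3.5]
gripper_width: 0.0534
gripper_force: 55.0
```

>>> drive_tool --increments '[[[-1,0,0,0.02,0],[-1,0,0,0.02,0]]]'

```text
time_s: 29.8
tcp_pos: [0.5366, 0.0857, 0.1987]
eef_rot: [180.0, 0.0, -6.4]
contact_force: [-0.6, 0.9, -3.2]
gripper_width: 0.0538
gripper_force: 55.0
```

Below the earlier contact height with no force: it's in the slot. Continuing down.

>>> drive_tool --increments '[[[-1,0,0,0.025,0],[-1,0,0,0.05,0],[-1,0,0,0.05,0]]]'

```text
time_s: 30.18
tcp_pos: [0.5366, 0.0856, 0.1925]
eef_rot: [180.0, 0.0, -6.4]
contact_force: [-0.4, -0.3, -4.4]
gripper_width: 0.0532
gripper_force: 55.0
```

>>> drive_tool --increments '[[[-1,0,0,0.025,0],[-1,0,0,0.05,0],[-1,0,0,0.05,0]]]'

```text
time_s: 30.55
tcp_pos: [0.5366, 0.0857, 0.1866]
eef_rot: [180.0, 0.0, -6.4]
contact_force: [-0.1, 0.0, -3.3]
gripper_width: 0.0533
gripper_force: 55.0
```

>>> drive_tool --increments '[[[-1,0,0,0.04,0],[-1,0,0,0.08,0],[-1,0,0,0.11,0],[-1,0,0,0.11,0]]]'

```text
time_s: 31.05
tcp_pos: [0.5365, 0.0856, 0.1732]
eef_rot: [180.0, 0.0, -6.4]
contact_force: [-0.0, 0.6, -3.5]
gripper_width: 0.0537
gripper_force: 55.0
```

>>> drive_tool --increments '[[[-1,0,0,0.015,0],[-1,0,0,0.03,0],[-1,0,0,0.03,0]]]'

```text
time_s: 31.42
tcp_pos: [0.537, 0.0858, 0.1704]
eef_rot: [-180.0, -0.0, -6.3]
contact_force: [0.4, -0.2, -2.7]
gripper_width: 0.0538
gripper_force: 55.0
```

>>> drive_tool --increments '[[[-1,0,0,0.015,0],[-1,0,0,0.025,0],[-1,0,0,0.025,0]]]'

```text
time_s: 31.8
tcp_pos: [0.5375, 0.0857, 0.1703]
eef_rot: [-180.0, -0.2, -6.3]
contact_force: [-8.3, -0.0, 19.7]
gripper_width: 0.0535
gripper_force: 55.0
```

>>> drive_tool --increments '[[[-1,0,0,0,0],[-1,0,0,0,0],[-1,0,0,0,0]]]' --squeeze 5

```text
time_s: 32.17
tcp_pos: [0.538, 0.0858, 0.1691]
eef_rot: [-180.0, -0.2, -6.3]
contact_force: [-1.9, -0.6, 8.6]
gripper_width: 0.0541
gripper_force: 5.0
```

Reached the floor at the expected height (TCP 0.1703). Releasing, lifting, then going to look at the lever.

>>> drive_tool --increments '[[[0.3,0,0,0,0],[0.5,0,0,0,0],[0.5,0,0,0,0],[0.5,0,0,0,0]]]'

```text
time_s: 32.67
tcp_pos: [0.5367, 0.0858, 0.167]
eef_rot: [180.0, 0.0, -6.3]
contact_force: [0.2, 1.0, 0.6]
gripper_width: 0.0652
gripper_force: 0.0
```

>>> drive_tool --increments '[[[0.5,0,0,-0.2,0],[0.5,0,0,-0.5,0],[1,0,0,-0.8,0],[1,0,0,-1,0]]]'

```text
time_s: 33.17
tcp_pos: [0.5371, 0.0859, 0.289]
eef_rot: [-180.0, -0.1, -6.3]
contact_force: [-0.6, 0.3, -0.3]
gripper_width: 0.0805
gripper_force: 0.0
```

>>> drive_tool --increments '[[[1,-0.15,-0.3,-0.3,0],[1,-0.3375,-0.7,-0.46,0],[1,-0.3375,-0.7,-0.46,0]]]'

```text
time_s: 33.55
tcp_pos: [0.5056, 0.1765, 0.3441]
eef_rot: [-179.9, -0.1, -6.2]
contact_force: [-0.6, -0.5, -1.1]
gripper_width: 0.0873
gripper_force: 0.0
```

>>> drive_tool --increments '[[[1,-0.15,-0.3,-0.3,0],[1,-0.3375,-0.7,-0.46,0],[1,-0.3375,-0.7,-0.46,0],[1,-0.3375,-0.7,-0.46,0]]]'

```text
time_s: 34.05
tcp_pos: [0.4747, 0.2614, 0.3967]
eef_rot: [179.9, 0.1, -6.3]
contact_force: [-0.1, 0.0, -0.9]
gripper_width: 0.0875
gripper_force: 0.0
```

Run:
```python
from view import *
m=camera_model('wrist')
yw=np.radians(-6.3);ax=np.array([np.cos(yw),np.sin(yw),0]);ay=np.array([-ax[1],ax[0],0]);ez=np.array([0,0,1.])
c=np.array([.5370,.0858,.195]);print('shoe top corners pred',proj(m,[c+a*.005*ax+b*.027*ay for a,b in((1,1),(1,-1),(-1,-1),(-1,1))]).round(1))
print('lining top',proj(m,[c-.035*ez+.014*ax])[0],'hand end pred',proj(m,[[.5516,.26,.2985],[.534,.262,.265]]))
R,G,B=im[...,0],im[...,1],im[...,2]
red=((R>90)&(G<60)&(B<60)).astype(np.uint8)
n,l,st,ce=cv2.connectedComponentsWithStats(red);i=st[1:,4].argmax()+1;print(st[i],ce[i]);x,y,w,h=st[i][:4]
for yy in range(y-2,y+h+2,3):print(yy,''.join('%4d'%R[yy,xx] if red[yy,xx] else '   .' for xx in range(x-2,x+w+2,3)))
```

```text
34.05 [0.47466451 0.2614042  0.39674605] [-0.07377486  0.0070736  -0.89347202] [-0.02279595 -0.03059384  0.04081306]
shoe top corners pred [[453.6 100.1]
 [505.7 100. ]
 [504.2 110.1]
 [452.5 110.1]]
lining top [465.67391344  93.0810917 ] hand end pred [[308.10286755 107.83471283]
 [309.36474245 130.45214458]]
[ 291   92   35   65 1932] [308.53467909 122.58126294]
90    .   .   .   .   .   .   .   .   .   .   .   .   .
93    .   .   . 129 149 150 148 147 147 146 147   .   .
96    .   . 162 194 198 201 199 195 194 192 177 140   .
99    . 130 185 202 207 208 206 202 203 206 175 167   .
102    . 130 170 202 206 208 208 210 205 205 187 168 105
105    . 134 173 182 208 209 214 207 208 206 189 167 104
108    . 136 170 188 196 194 217 215 212 210 197 182 115
111    . 141 172 193 197 198 198 218 214 215 201 182 108
114    . 142 174 194 199 199 197 200 218 218 200 187 111
117    . 146 175 196 202 202 206 204 205 203 206 182 114
120    . 143 180 193 197 199 196 196 197 193 187 191 116
123    . 122 172 187 187 190 191 191 190 190 175 163 102
126    .   . 155 172 180 167 106 101 179 175 161 135   .
129    .   . 105 132 137 140 134 135 139 131 117 106   .
132    .   . 103 106 111 110 114 111 114 111 103  98   .
135    .   . 104 180 162 167 189 184 189 179 182  96   .
138    .   .  96 103 114 118 103 110 112 112 105  98   .
141    .   .   . 174 185 165 163 186 189 138 116  96   .
144    .   .   . 121 108 112 110 105 106 109 110  94   .
147    .   .   . 109 100 145 161 165 162  93   .   .   .
150    .   .   . 125 137 119 112 110 114 115 180  91   .
153    .   .   . 102  95 105 106 105  97   .  91  95   .
156    .   .   .   . 182 163 157 108 114 169 181   .   .
```

Run:
```python
import numpy as np
im=np.load('last.npy')
R,B=im[...,0],im[...,2];v=im.mean(2)
ch=np.where((R-B>25),'r',np.where(B-R>25,'b',np.where(v>150,'W',np.where(v>90,'w',' '))))
for y in range(74,122,2):print(y,''.join(ch[y,430:530:2]))
```

```text
74                   w   w WWWWWWWWWWWWWWW           
76                       wWWWWWWWWWWWWWWWW           
78 w                   wWWWWWWWWWWWWWWWWWW           
80 ww w              wWWWWWWWWWWWWWWWWWWWW           
82 wwWWWwwWWWWWWWWWWWWWWWWWWWWWWWWWWWWWWWW           
84 WWWWW wWWWWWWWWWWWWWWWWWWWWWWWWWWWWWWWw           
86 wwWWW wWrrrrrrrrrrrrrrrrrrrWWWWWWWWWWW            
88 wwWrr rrrrrrrrrrrrrrrrrrrrrWWWWWWWWWWW            
90 wrrrr rrrrrrrrrrrrrrrrrrrrrWWWWWWWWWWW            
92 wrrrr rrrrrrrrrrrrrrrrrrrrrWWWWWWWWWWW            
94 wbbbbrrrrrrrrrrrrrrrrrrrrrrWWWWWWWWWWW            
96 bbbbbrrrrrrrrrrrrrrrrrrrrrwbbbWWWWWWWW            
98 bbbbbrrrrrrrrrrrrrrrrrrrrrbbbbWWWWWWWw            
100 bbbbrrrrrrrrrWwwwwWwwwwwwwwwwWwwWWWWWw            
102 brrr w      wWWWWWWWWWWWWWWWWWWWWWWWWW            
104 b           WWWWWWWWWWWWWWWWWWWWWWWWWW            
106 b           WWWWWWWWWWWWWWWWWWWWWWWWWW            
108 b           WWWWWWWWWWWWWWWWWWWWWWWWWW            
110 b        rr                 bwwwwWWWw             
112 bbbbbbbbbbbbb   bbbbbbbbbbbbbWWWWWWWw             
114  wwwwwwwwwwwwwwwwwwwwwwbbbbbbWWWWWWW              
116   wwwwwwwwwwwwwwwwwwwwwbbbbbWWWWWWWW              
118 bbwwWWwwwwwWwwwwwwWwwwWbbbbbWWWWWWWW              
120 b wwwwWwwwwWwwwwwwwwwwwbbbbbWWWWWWWW
```

>>> drive_tool --increments '[[[1,0.25,-0.03,0.1,0],[1,0.499,-0.058,0.3,0],[1,0.499,-0.058,0.4,0],[1,0.499,-0.058,0.4,0]]]'

```text
time_s: 34.6
tcp_pos: [0.5348, 0.2606, 0.3481]
eef_rot: [179.9, 0.1, -6.4]
contact_force: [0.2, -1.2, 1.1]
gripper_width: 0.0876
gripper_force: 0.0
```

>>> drive_tool --increments '[[[1,0,0,0.3,0],[1,0,0,0.6,0],[1,0,0,0.72,0],[1,0,0,0.72,0]]]'

```text
time_s: 35.1
tcp_pos: [0.535, 0.2618, 0.2636]
eef_rot: [180.0, -0.0, -6.3]
contact_force: [-0.2, 0.2, 0.9]
gripper_width: 0.0876
gripper_force: 0.0
```

The shoe's top edge sits where a seated, upright shoe should be. Now I'll grip the lever.

>>> drive_tool --increments '[[[-1,0,0,0,0],[-1,0,0,0,0],[-1,0,0,0,0],[-1,0,0,0,0],[-1,0,0,0,0]]]' --squeeze 20

```text
time_s: 35.72
tcp_pos: [0.5351, 0.262, 0.2632]
eef_rot: [-180.0, -0.0, -6.3]
contact_force: [-0.2, -0.5, 0.2]
gripper_width: 0.0433
gripper_force: 0.0
```

>>> drive_tool --increments '[[[-1,0,0,0,0],[-1,0,0,0,0]]]'

```text
time_s: 35.98
tcp_pos: [0.5352, 0.2621, 0.2631]
eef_rot: [-180.0, -0.0, -6.3]
contact_force: [-0.0, 0.1, 0.4]
gripper_width: 0.0259
gripper_force: 20.0
```

Gripped 26 mm across. Pull to about 0.2 rad in small rows.

>>> drive_tool --increments '[[[-1,-0.072,0,-0.037,0],[-1,-0.148,0,-0.069,0]]]'

```text
time_s: 36.22
tcp_pos: [0.518, 0.264, 0.2704]
eef_rot: [180.0, -0.0, -6.4]
contact_force: [2.6, 1.5, -6.1]
gripper_width: 0.026
gripper_force: 20.0
```

>>> drive_tool --increments '[[[-1,-0.076,0,-0.03,0],[-1,-0.154,0,-0.055,0]]]'

```text
time_s: 36.48
tcp_pos: [0.4991, 0.2661, 0.2766]
eef_rot: [180.0, 0.0, -6.4]
contact_force: [6.8, 1.9, -14.7]
gripper_width: 0.0261
gripper_force: 20.0
```

>>> drive_tool --increments '[[[-1,-0.08,0,-0.021,0],[-1,-0.159,0,-0.038,0]]]'

```text
time_s: 36.72
tcp_pos: [0.4795, 0.2682, 0.2812]
eef_rot: [180.0, 0.1, -6.4]
contact_force: [9.2, 1.9, -16.8]
gripper_width: 0.026
gripper_force: 20.0
```

>>> drive_tool --increments '[[[-1,0,0,0,0]]]'

```text
time_s: 36.85
tcp_pos: [0.4786, 0.2683, 0.2814]
eef_rot: [180.0, 0.1, -6.3]
contact_force: [-2.3, 4.1, -11.9]
gripper_width: 0.0259
gripper_force: 20.0
```

>>> drive_tool --increments '[[[-1,0,0,0.018,0],[-1,0,0,0.018,0]]]'

```text
time_s: 37.1
tcp_pos: [0.4799, 0.2681, 0.2811]
eef_rot: [-180.0, 0.0, -6.3]
contact_force: [-4.2, 1.2, -0.4]
gripper_width: 0.0259
gripper_force: 20.0
```

>>> drive_tool --increments '[[[-1,0.02,0,0.004,0],[-1,0.033,0,0.005,0],[-1,0.033,0,0.005,0]]]'

```text
time_s: 37.48
tcp_pos: [0.4845, 0.2677, 0.2804]
eef_rot: [-180.0, -0.0, -6.4]
contact_force: [-3.6, 1.4, 3.2]
gripper_width: 0.0261
gripper_force: 20.0
```

>>> drive_tool --increments '[[[-1,0.02,0,0.004,0],[-1,0.02,0,0.004,0]]]'

```text
time_s: 37.72
tcp_pos: [0.4871, 0.2674, 0.2799]
eef_rot: [-180.0, -0.1, -6.4]
contact_force: [-1.1, 0.7, 4.7]
gripper_width: 0.026
gripper_force: 20.0
```

>>> drive_tool --increments '[[[-1,0.02,0,0.004,0],[-1,0.02,0,0.004,0]]]'

```text
time_s: 37.98
tcp_pos: [0.4892, 0.2671, 0.2795]
eef_rot: [-180.0, -0.0, -6.3]
contact_force: [-3.5, 1.2, 6.5]
gripper_width: 0.0262
gripper_force: 20.0
```

>>> drive_tool --increments '[[[-1,0.015,0,0.009,0],[-1,0.015,0,0.009,0]]]'

```text
time_s: 38.22
tcp_pos: [0.4906, 0.267, 0.2791]
eef_rot: [-180.0, -0.0, -6.3]
contact_force: [-8.0, 0.8, 11.2]
gripper_width: 0.026
gripper_force: 20.0
```

>>> drive_tool --increments '[[[-1,0.015,0,0.004,0],[-1,0.015,0,0.004,0]]]'

```text
time_s: 38.48
tcp_pos: [0.4917, 0.2668, 0.2789]
eef_rot: [-180.0, 0.0, -6.3]
contact_force: [-12.8, 1.1, 15.6]
gripper_width: 0.0261
gripper_force: 20.0
```

>>> drive_tool --increments '[[[-1,0.015,0,0.004,0],[-1,0.015,0,0.004,0]]]'

```text
time_s: 38.72
tcp_pos: [0.4929, 0.2667, 0.2786]
eef_rot: [-180.0, 0.1, -6.3]
contact_force: [-17.0, 1.8, 17.4]
gripper_width: 0.0257
gripper_force: 20.0
```

>>> drive_tool --increments '[[[-1,0.015,0,0.004,0],[-1,0.015,0,0.004,0]]]'

```text
time_s: 38.98
tcp_pos: [0.4943, 0.2665, 0.278]
eef_rot: [-180.0, 0.1, -6.3]
contact_force: [-19.0, 2.3, 18.7]
gripper_width: 0.0255
gripper_force: 20.0
```

>>> drive_tool --increments '[[[-1,-0.05,0,-0.018,0],[-1,-0.099,0,-0.037,0],[-1,-0.099,0,-0.037,0]]]'

```text
time_s: 39.35
tcp_pos: [0.4842, 0.2677, 0.2801]
eef_rot: [180.0, 0.0, -6.3]
contact_force: [0.8, 0.9, -5.3]
gripper_width: 0.0262
gripper_force: 20.0
```

>>> drive_tool --increments '[[[-1,-0.08,0,-0.013,0],[-1,-0.162,0,-0.023,0],[-1,-0.162,0,-0.023,0]]]'

```text
time_s: 39.72
tcp_pos: [0.4643, 0.2698, 0.2829]
eef_rot: [180.0, 0.1, -6.3]
contact_force: [-1.9, 2.7, -5.8]
gripper_width: 0.0261
gripper_force: 20.0
```

>>> drive_tool --increments '[[[-1,-0.065,0,-0.004,0],[-1,-0.131,0,-0.006,0],[-1,-0.131,0,-0.006,0]]]'

```text
time_s: 40.1
tcp_pos: [0.4492, 0.2715, 0.2837]
eef_rot: [180.0, -0.0, -6.4]
contact_force: [5.6, 1.5, -10.2]
gripper_width: 0.0259
gripper_force: 20.0
```

>>> drive_tool --increments '[[[-1,0.03,0,0.008,0],[-1,0.067,0,0.01,0],[-1,0.067,0,0.01,0]]]'

```text
time_s: 40.48
tcp_pos: [0.457, 0.2707, 0.2836]
eef_rot: [-180.0, 0.0, -6.4]
contact_force: [-2.4, 1.3, 2.5]
gripper_width: 0.0258
gripper_force: 20.0
```

>>> drive_tool --increments '[[[-1,0.02,0,0.002,0],[-1,0.02,0,0.002,0]]]'

```text
time_s: 40.72
tcp_pos: [0.4598, 0.2704, 0.2835]
eef_rot: [-180.0, -0.0, -6.3]
contact_force: [-4.0, 0.6, 5.2]
gripper_width: 0.0259
gripper_force: 20.0
```

>>> drive_tool --increments '[[[-1,0.02,0,0.002,0],[-1,0.02,0,0.002,0]]]'

```text
time_s: 40.98
tcp_pos: [0.4618, 0.2701, 0.2833]
eef_rot: [-180.0, 0.0, -6.3]
contact_force: [-6.1, 0.9, 6.8]
gripper_width: 0.0261
gripper_force: 20.0
```

>>> drive_tool --increments '[[[-1,0.02,0,0.002,0],[-1,0.02,0,0.002,0]]]'

```text
time_s: 41.22
tcp_pos: [0.4633, 0.2699, 0.2832]
eef_rot: [-180.0, 0.1, -6.3]
contact_force: [-12.9, 1.9, 10.8]
gripper_width: 0.0257
gripper_force: 20.0
```

Third stop found at x = 0.462, as predicted. Now pull to the fourth click.

>>> drive_tool --increments '[[[-1,-0.065,0,-0.01,0],[-1,-0.13,0,-0.018,0],[-1,-0.19,0,-0.018,0],[-1,-0.24,0,-0.016,0],[-1,-0.24,0,-0.016,0]]]'

```text
time_s: 41.85
tcp_pos: [0.4369, 0.2729, 0.2838]
eef_rot: [180.0, -0.1, -6.4]
contact_force: [7.8, 0.5, -7.0]
gripper_width: 0.0261
gripper_force: 20.0
```

>>> drive_tool --increments '[[[-1,-0.04,0,0.003,0],[-1,-0.04,0,0.003,0]]]'

```text
time_s: 42.1
tcp_pos: [0.4317, 0.2735, 0.2835]
eef_rot: [180.0, -0.1, -6.4]
contact_force: [4.9, 0.0, -5.3]
gripper_width: 0.0257
gripper_force: 20.0
```

>>> drive_tool --increments '[[[-1,-0.035,0,0.005,0],[-1,-0.035,0,0.005,0],[-1,-0.035,0,0.005,0]]]'

```text
time_s: 42.48
tcp_pos: [0.4278, 0.2739, 0.2832]
eef_rot: [180.0, -0.1, -6.4]
contact_force: [6.5, 0.1, -4.5]
gripper_width: 0.0257
gripper_force: 20.0
```

>>> drive_tool --increments '[[[-1,0.045,0,0,0],[-1,0.045,0,0,0],[-1,0.045,0,0,0]]]'

```text
time_s: 42.85
tcp_pos: [0.432, 0.2734, 0.2835]
eef_rot: [-180.0, 0.0, -6.3]
contact_force: [-3.3, 1.1, 4.5]
gripper_width: 0.0259
gripper_force: 20.0
```

>>> drive_tool --increments '[[[-1,0.02,0,0,0],[-1,0.02,0,0,0]]]'

```text
time_s: 43.1
tcp_pos: [0.4334, 0.2732, 0.2836]
eef_rot: [-180.0, 0.1, -6.3]
contact_force: [-10.4, 1.5, 8.7]
gripper_width: 0.026
gripper_force: 20.0
```

>>> drive_tool --increments '[[[-1,0.02,0,0,0],[-1,0.02,0,0,0]]]'

```text
time_s: 43.35
tcp_pos: [0.4349, 0.2731, 0.2837]
eef_rot: [-180.0, 0.2, -6.3]
contact_force: [-16.7, 1.9, 11.7]
gripper_width: 0.0259
gripper_force: 20.0
```

Fourth stop confirmed at about x = 0.433. Relax the push and hold steady there.

>>> drive_tool --increments '[[[-1,-0.03,0,-0.008,0],[-1,-0.055,0,-0.012,0],[-1,-0.055,0,-0.012,0],[-1,-0.055,0,-0.012,0],[-1,-0.055,0,-0.012,0]]]'

```text
time_s: 43.98
tcp_pos: [0.4305, 0.2736, 0.2835]
eef_rot: [180.0, 0.0, -6.4]
contact_force: [4.5, 2.0, -13.6]
gripper_width: 0.0258
gripper_force: 20.0
```

Run:
```python
from view import *
m=camera_model('wrist')
yw=np.radians(-6.3);ax=np.array([np.cos(yw),np.sin(yw),0]);ay=np.array([-ax[1],ax[0],0])
for d in(.0,.010):
    c=np.array([.5370,.0858,.195])+d*ax;print(d,proj(m,[c+a*.005*ax+b*.027*ay for a,b in((1,1),(1,-1),(-1,-1),(-1,1))]).round(0).tolist())
show(40,150,4,440,640,3)
```

```text
43.975 [0.43048694 0.27357391 0.28347907] [  4.46351389   2.03832529 -13.5849625 ] [ 0.84569657 -2.07859086  0.07728007]
0.0 [[543.0, 20.0], [625.0, 20.0], [621.0, 37.0], [540.0, 37.0]]
0.01 [[546.0, 3.0], [629.0, 3.0], [625.0, 20.0], [543.0, 20.0]]
40  bbbbbbbbbbbbbbbb.....   .rRR.. .    .rRR...b......................
44 bbbbbbbbbbbbbbbbb...       .  ..    .  bbbbb.......................
48 bbbbbbbbbbbbbbbb ....................wbbbbbb.......................
52 bbbbbbbbbbbbbbbb.....ww..w.w.....w....wbbbbW.......................
56 bbbbbbbbbbbbbbbb  www.......w..ww.w...bbbbbw.......................
60 bbbbbbbbbbbbbbbb   bbbbbbbbbbbbbbbbbbbbb.WW .......................
64 bbbbbbbbbbbbbbbbbbbbbbbbbbbbbbbbbbbbbbbbWWW........................
68 bbbbbbbbbbbbbbbbbbbbbbbbbbbbbbbbbbbbbbbbWWW........................
72 bbbbbbbbbbbbbbbbbbbbbbbbbbbbbbbbbbbbbbbbWW.........................
76 bbbbbbbbbb...bbbbbbbbbbbbbbbbbb .W..wWWWWW ........................
80 bbbbbbbbbbbbbbbbbbbbbbbbbbbbbbWWWWWWWWWWWW.........................
84 bbbbbbbbbbbbbbbbbbbbbbbbbbbbbbWWWWWWWWWWWW........................
[... 450 characters left out ...]
w..wWWWWWWWWWWWWWWWWWWWWW ..........................
116 w..WwwwwwwWW   ... WWWWWWWWWWWWWWWWWWWWW...........................
120 WWWW.wwwWWWW..wWWWWWWWWWWWWWWWWWWWWWWWW............................
124 WWWwwwwwWWWWwwWWWWWWWWWWWWWWWWWWWWWWWWW ...........................
128 WWWW.wwWWWWWWwWWWWWWWWWWWWWWWWWWWWWWWWW............................
132 WWWW.wwWWWWWWwWWWWWWWWWWWWWWWWWWWWWWWWW.......... .................
136 WWWW.wwwWWWW.wWWWWWWWWWWWWWWWWWWWWWWWW.............................
140 WWWWww.WWWWW.wWWWWWWWWWWWWWWWWWWWWWWWW ............................
144 . ......WW  .WWW wWWWWWWWWWWWWWWWWWWWW.............................
148   .......W           wWWWWWWWWWWWWWWWW.............................
```

>>> drive_tool --increments '[[[-1,0,0,0.012,0],[-1,0,0,0.015,0],[-1,0,0,0.015,0],[-1,0,0,0.015,0]]]'

```text
time_s: 44.52
tcp_pos: [0.4307, 0.2736, 0.2834]
eef_rot: [-180.0, -0.0, -6.3]
contact_force: [2.3, -1.4, -0.7]
gripper_width: 0.0258
gripper_force: 20.0
```

Run:
```python
from view import *
show(0,44,2,500,640,2)
im=capture('top').astype(int);R,B=im[...,0],im[...,2];v=im.mean(2)
ch=np.where((R-B>40),'r',np.where(B-R>40,'b',np.where(v>170,'W',np.where(v>110,'w','.'))))
for y in range(204,236):print(y,''.join(ch[y,286:330]))
```

```text
44.525 [0.43065448 0.27358369 0.28344575] [ 2.26128816 -1.38795866 -0.65265195] [-0.21431877 -0.62386673  0.05355918]
0 .............rRRRRRRRRRRRRRRRRRRRRRRRRRR..............................
2 .......... rrrRRRRRRRRRRRRRRRRRRRRRRRRRW .............................
4 .........rrrrrRRRRRRRRRRRRRRRRRRRRRRRRRW .............................
6 .......rrrrrrrRRRRRRRRRRRRRRRRRRRRRRRRRW .............................
8 .....rrrrrrrrrRRRRRRRRRRRRRRRRRRRRRRRRRW .................. ..........
10 ..  rrrrrrrrrRRRRRRRRRRRRRRRRRRRRRRRRRRwwwwwwwwwwwwwwwwwwwwwwww.......
12 .. rrrrrrrrrrRRRRRRRRr.WWWWWWWWWWWWWWWWWWWWWWWWWWWWWWWWWWWWWWWWW .....
14 r  rrrrrrrrrrRRRRRRb. wWWWWWWWWWWWWWWWWWWWWWWWWWWWWWWWWWWWWWWWWw......
16 bbbrrrrrrrrrrRRRR.....wWWWWWWWWWWWWWWWWWWWWWWWWWWWWWWWWWWWWWWWW.......
18 bbbrrrrrrrrrrRr.......wWWWWWWWWWWWWWWWWWWWWWWWWWWWWWWWWWWWWWWWW ......
20 bb rrrrrrrrr..........WWWWWWWWWWWWWWWWWWWWWWWWWWWWWWWWWWWWWWWWW ......
22 bb rrrrrrr............WWWWWWWWWWWWWWWWWWWWWWWWWWWWWWWWWWWWWWWWw.......
24 brrrrrrr..............WWWWWWWWWWWWWWWWWWWWWWWWWWWWWWWWWWWWWWWW........
26 b  rr.................
[... 1508 characters left out ...]
WWWWWWWWWWWWWW
222 WWWWWWbbbbbbbbbbbbbbbbbbbbbbbbWWWWWWWWWWWWWW
223 WWWWWWbbbbbbbbbbbbbbbbbbbbbbbbWWWWWWWWWWWWWW
224 WWWWWWwbbbbbbbbbbbbbbbbbbbbbbbWWWWWWWWWWWWWW
225 WWWWWWWwwwbbbbbbbbbbbbbbbbbbbbWWWWWWWWWWWWWW
226 WWWWWWwwbbbbbbbbbbbbbbbbbbwwbbWWWWWWWWWWWWWW
227 WWWWWWwbbbbbbbbbbbbbbbbbbbwwbwWWWWWWWWWWWWWW
228 WWWWWWwbbbbbbbbbbbbbbbbbbbbbbWWWWWWWWWWWWWWW
229 WWWWWWwbbbbbbbbbbbbbbbbbbbbbbWWWWWWWWWWWWWWW
230 WWWWWWwbbbbbbbbbbbbbbbbbbbbbbWWWWWWWWWWWWWWW
231 WWWWWWWbbbbbbbbbbbbbbbbbbbbbbWWWWWWWWWWWWWWW
232 WWWWWWWbbbbbbbbbbbbbbbbbbbbbbWWWWWWWWWWWWWWW
233 WWWWWWWwwwwwbbbbwWwbbbbbbbbbbWWWWWWWWWWWWWWW
234 WWWWWWWwwwwwwwwwwWwww.bbbbbbwWWWWWWWWWWWWWWW
235 WWWWWWWWwwwwwww.wwwwwwwwwwwwWWWWWWWWWWWWWWWW
```

```bash
python3 -c "
from plant import r,job
print(r.get_state()['contact_force']);print(job.close_job())"
```

```text
[ 2.4757191  -0.66541871  0.18418998]
the job is handed in; nothing more can be done
None
```

The brake shoe stands upright in the blue holder, pushed home to the slot floor. The lever is at the fourth click, checked against its ratchet stop, with the hand still on the red grip. The job was handed in after about 45 s; on the way the shoe tilted in the grip on a first wrong placing and tipped over on the bench, so I stood it up again and refitted it.

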